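Build a stepped boss on the welding turntable and bring the hold-down onto it

ROBOT

A 6-joint arm with a two-finger parallel gripper is mounted at the origin on a cart in front of the work surface, level with it; the furniture and walls round the work are solid. World frame = base frame: x ahead of the robot, y to its left, z up, the work surface at z = 0. Lengths are in m, angles in rad, forces in N, time in s.
With the tool pointing down it reaches from about 0.225 to 0.725 m from the base axis. Payload 3.1 kg.
Tool frame: the origin (TCP) lies at the very end of the fingers, on their centre line; the grasp point (between the pads) lies 19 mm behind it; z points along the fingers, y is the line along which they close (so a half turn about z gives the same grasp; the last joint's range is limited). The gripper opens to 85 mm and grips with 20 to 120 N. Pads are 22 mm wide; open, the fingers measure 114 mm over their backs; the gripper's body (76 mm by 85 mm) begins 54 mm behind the grasp point. The pads swing forward as they close: fully open they stand 13 mm farther back than shut.
Start: joints at [1.214, 0.048, 0.099, 1.622, 0, 1.443], TCP at [0.119, 0.511, 0.231] pointing down, gripper open.
Joint ranges: [-2.91, 2.91], [-0.99, 1.94], [-1.21, 1.42], [-2.12, 2.29], [-1.49, 1.47], [-3.14, 3.14]. Speed limits (rad/s): [2.79, 2.79, 3.14, 3.14, 3.14, 3.14].

INTERFACE

Orientations are given as a unit quaternion [w, x, y, z].
In Python, from bench import observe, imaging, ticket gives the robot as it stands.
- The arm moves only by the tool send_rows, never from a script. Its argument "steps" is a list of rows, each an object of numbers: "x", "y", "z": the shift along the tool's x, y, z in units of 250 mm (1.0 is 250 mm); "rx", "ry", "rz": the turn, a rotation vector about the tool's x, y, z in units of 30 degrees (1.0 is 30 degrees). In form: [{"x": .., "y": .., "z": .., "rx": .., "ry": .., "rz": ..}, ...]. A call has 1 to 12 rows; each row shifts and turns the commanded pose from where the row before left it, along the tool's axes as they then stand; what a row does not reach is not made up. A row lasts 1/12 s, in which the tool goes at most 41.7 mm and 7.16 degrees, less where a joint would pass 70% of its speed; a pose out of reach is approached as far as the arm can. A call with a number of a shift or a turn outside -1 to 1 is refused whole. A call with a gripper value outside its range is refused whole. "claw" is the opening, from -1 (shut) to 1 (fully open), set as the call begins (left out, the last holds). The fingers move at their own pace and stop on an object; "grip_force" is the grip in N (left out, the last holds). Time passes only in rows, so rows that do not move let the fingers close. It gives the time, the measured TCP pose, the force, the opening and the grip force at its end, in the units of the state.
- observe(): the state, without advancing time (a new reading comes with each control period).
- imaging.camera(name): name is "scene" or "top" or "wrist"; returns (picture, depth): 420x560x3 uint8, red, green, blue; 420x560 float32, m along the optical axis (not along the pixel's ray), 0 where there is no reading.
- imaging.camera_info(name): a dict with "camera_matrix" (3x3 intrinsics, pixels), "rvec" (rotation vector, rad) and "tvec" (3), from world to camera coordinates, as OpenCV has them. Camera axes: x right, y down, z forward; pixel columns grow to the right and rows downward; lengths in m; the calibration is good to about 2 mm. The wrist camera is an equidistant fisheye: a pixel r from the principal point sees the ray r / f radians off the axis. A picture is of the moment at which its call begins: read the wrist's pose just before it. camera_info takes no time and is no camera call; for the wrist camera it gives the pose at the moment of the call.
- ticket.sign_off(): hands the job in; it is judged then, once.
The state is a dict: "time_s": time; "joints": joint angles; "qvel": joint speeds; "effort": joint torques, N m; "eef_pos": TCP position; "tool_rot": TCP orientation; "wrist_force": force on the tool from outside, world axes, zero at the start; "torque": the same for the moment, N m; "width": finger opening in m; "gripper_force": force on a finger pad.
Only numpy, scipy, OpenCV 4.12 (cv2) and the standard library are available. Lean on these libraries where they do the work, as an engineer would, in place of code of your own. Each camera call takes 0.05 s, during which the arm holds its last target. There are 200 camera calls.

TASK

Stack the three steel blanks flat on the blue welding turntable, the large one first, then the middle, then the small one, all centred on the table's axis so that an even ledge is left all round each step for the weld; feel each one down gently, do not drop it. Then push the red knob of the hold-down down until its sprung copper foot presses firmly on the small blank, without forcing it, and let go. Leave the spray can, the red welding magnet and the tape measure where they are.

Things in the scene. Friction and masses are not known exactly. Their poses are not given: they have to be found in the camera images.
- blank_large_centre (a point): Centre (half-way up) of the large loose round blank: a plain flat steel disc, 68 mm across and 12 mm thick, bright edge, dark mill scale on its faces, no hole, 0.34 kg give or take a fifth. Lies flat on the side table at the start. z axis = its axis.
- blank_middle_centre (a point): Centre (half-way up) of the middle loose round blank: a plain flat steel disc, 56 mm across and 12 mm thick, bright edge, dark mill scale on its faces, no hole, 0.23 kg give or take a fifth. Lies flat on the side table at the start. z axis = its axis.
- blank_small_centre (a point): Centre (half-way up) of the small loose round blank: a plain flat steel disc, 44 mm across and 12 mm thick, bright edge, dark mill scale on its faces, no hole, 0.14 kg give or take a fifth. Lies flat on the side table at the start. z axis = its axis.
- table_axis (a point): Point on the vertical axis of the turntable's round steel table, level with the side table. The table (124 mm across) does not turn; a screw under it sets its upper face 32 to 40 mm above the side table, differently each time: feel for it. x axis: from the front of the machine to its column. Base: 68 mm to the front, 70 to the sides. Column 97 mm behind the axis; overarm 34 mm wide, 190 to 222 mm up, ends 18 mm before the axis.
- quill: Hold-down: vertical steel quill in the end of the overarm, on the table's axis; origin = centre of the top of its red knob (36 mm across), 346 mm up when raised, as at the start. Slides straight down 118 mm; a brake holds it where it is left; about 6 N moves it. Its copper foot (23 mm across) hangs 165.5 to 177.5 mm below the knob's top: a screw sets this anew each time, so feel for contact. Foot spring 2.4 N per mm, 5 mm.
- spray_can: Bystander: spray can with red cap, 58 mm across, 217 mm tall, standing; origin = centre of its underside.
- magnet_square: Bystander: red arrow-shaped welding magnet, 81 x 108 x 16 mm, lying flat; origin = centre of its underside.
- tape_measure: Bystander: yellow tape measure, 63 x 75 x 33 mm, lying flat; origin = centre of its underside.
Not all that is in view belongs to the job. Leave any purple look-alike of the part that bears blank_middle_centre alone.

How it is judged:
By the outcome, as a careful person would: the job done as asked, in the order asked, and still so for the second after the job is handed in, with the robot touching nothing.
It also fails if it takes over 72 s, if anything falls off the work surface, if the arm or the gripper's body presses on something with over 40 N, if the wrist force passes 120 N, or if a joint passes its speed limit or range.

## Working session

There is one attempt and no reset: what is moved stays moved. The work goes in short steps, Python scripts to look and compute and a tool call to move; the robot and the scene stay as the last step left them, time stands still between calls to the robot, and variables do not carry over. Pictures are saved under pics/ and viewed, at most 10 in all, crops included, and the job is handed in when it is done.

Besides the shell and the picture viewer there is one more tool, called after "Emit:" as a command line: name --argument value ..., lists and objects as JSON in quotes. send_rows: Moves the arm, as the interface text tells. Shifts and turns lie within -1 to 1; 1 stands for 250 mm of shift or 30 degrees of turn. Its arguments: {"type":"object","properties":{"steps":{"type":"array","items":{"type":"object","properties":{"x":{"type":"number"},"y":{"type":"number"},"z":{"type":"number"},"rx":{"type":"number"},"ry":{"type":"number"},"rz":{"type":"number"}}}},"claw":{"type":"number"},"grip_force":{"type":"number"}},"required":["steps"]}

```bash
ls; mkdir -p pics; cat > h.py <<'E'
import numpy as np, cv2
from bench import observe, imaging, ticket
def snap(n):
    im,d=imaging.camera(n); c=imaging.camera_info(n)
    return im,d,np.array(c["camera_matrix"]),cv2.Rodrigues(np.array(c["rvec"],float))[0],np.array(c["tvec"],float).ravel()
def cloud(d,K,R,t):
    v,u=np.mgrid[:d.shape[0],:d.shape[1]]
    P=np.stack([(u-K[0,2])/K[0,0]*d,(v-K[1,2])/K[1,1]*d,d],-1)
    return (P-t)@R
E
python3 - <<'E'
from h import *
o=observe(); print({k:np.round(v,4) for k,v in o.items()})
for n in("top","scene"):
    im,d,K,R,t=snap(n); cv2.imwrite(f"pics/{n}0.png",im[:,:,::-1]); np.savez(f"{n}0.npz",im=im,d=d,K=K,R=R,t=t)
    print(n,K.round(1).tolist(),(-R.T@t).round(3),R.round(2).tolist())
E
```

```text
pics
{'time_s': np.float64(0.0), 'joints': array([ 1.2142,  0.0488,  0.0976,  1.622 , -0.    ,  1.443 ]), 'qvel': array([ 0.0004, -0.0011,  0.0009,  0.0008, -0.0003, -0.0006]), 'effort': array([ 6.00000e-04, -3.38783e+01,  3.20015e+01,  2.04000e-02,
       -2.00000e-04,  0.00000e+00]), 'eef_pos': array([0.1189, 0.5107, 0.2301]), 'tool_rot': array([-3.000e-04,  1.142e-01,  9.935e-01, -1.200e-03]), 'wrist_force': array([-0.8075,  0.9715, -0.0673]), 'torque': array([-0.014 , -0.0259,  0.042 ]), 'gripper_force': np.float64(0.0), 'width': np.float64(0.0856)}
top [[493.3, 0.0, 277.8], [0.0, 493.3, 208.3], [0.0, 0.0, 1.0]] [0.472 0.027 1.067] [[0.02, -1.0, 0.02], [-0.99, -0.02, -0.12], [0.13, -0.02, -0.99]]
scene [[406.2, 0.0, 285.6], [0.0, 406.2, 211.7], [0.0, 0.0, 1.0]] [ 0.292 -0.529  0.836] [[0.89, -0.45, 0.02], [-0.31, -0.65, -0.69], [0.32, 0.61, -0.72]]
```

View pics/top0.png

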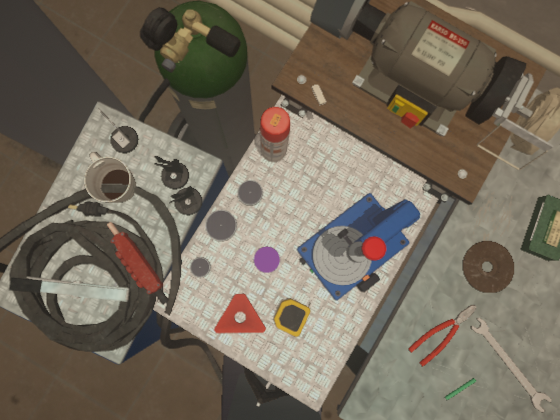

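View pics/scene0.png

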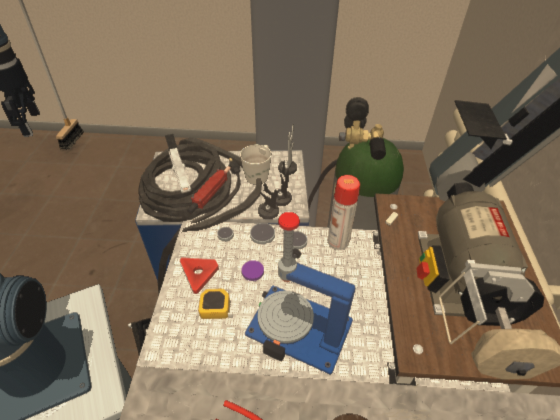

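The top view shows three grey discs at (250,193), (221,225) and (201,267), and a purple look-alike at (266,260). The turntable is at (340,258) with the knob at (374,248), and the column is up and to the right. The scene view agrees. Next I'll measure these.

```bash
python3 - <<'E'
from h import *
def fitc(P):
    A=np.c_[2*P,np.ones(len(P))]; s=np.linalg.lstsq(A,(P**2).sum(1),rcond=None)[0]
    return s[:2],np.sqrt(s[2]+s[:2]@s[:2])
D={n:np.load(n+"0.npz") for n in("top","scene")}
for n,seeds in (("top",dict(a=(250,193),b=(221,225),c=(201,267),purple=(266,260),knob=(374,248),mag=(240,318),tape=(292,317),can=(275,122))),
                ("scene",dict(a=(298,240),b=(262,233),c=(225,234),purple=(252,270),knob=(289,221),can=(345,190)))):
    f=D[n]; P=cloud(f["d"],f["K"],f["R"],f["t"])
    for k,(u,v) in seeds.items():
        p=P[v-3:v+4,u-3:u+4].reshape(-1,3); p=np.median(p,0)
        z=P[...,2]; near=np.hypot(P[...,0]-p[0],P[...,1]-p[1])<.055
        m=near&(abs(z-p[2])<.004)
        q=P[m]; lo,hi=q[:,:2].min(0),q[:,:2].max(0)
        area=0
        r=cv2.minEnclosingCircle((q[:,:2]*1000).astype(np.float32))
        print(n,k,p.round(4),"bbox c",((lo+hi)/2).round(4),(hi-lo).round(4),"encl",np.round(r[0],1),round(r[1],1),m.sum(),"zmed",np.median(q[:,2]).round(4))
# bench level + table
f=D["top"];P=cloud(f["d"],f["K"],f["R"],f["t"])
print("bench",P[200,300],P[330,250],P[150,250].round(4))
for n in D:
    f=D[n];P=cloud(f["d"],f["K"],f["R"],f["t"]);m=(abs(P[...,2]-.036)<.008)&(np.hypot(P[...,0]-.37,P[...,1]+.1)<.12)
    np.save(n+"tab.npy",P[m]); print(n,m.sum(),np.percentile(P[m],[1,50,99],0).round(4).tolist())
    im=f["im"]; hsv=cv2.cvtColor(im,cv2.COLOR_RGB2HSV); b=(hsv[...,0]>100)&(hsv[...,0]<125)&(hsv[...,1]>120)&(abs(P[...,2]-.015)<.02)&(np.hypot(P[...,0]-.37,P[...,1]+.12)<.16)
    q=(P[b][:,:2]*1000).astype(np.float32); print("base",cv2.minAreaRect(q),np.median(P[b][:,2]))
E
```

```text
top a [0.637  0.066  0.0105] bbox c [0.6386 0.0672] [0.0556 0.0544] encl [638.7  67.3] 28.0 496 zmed 0.0105
top b [0.5667 0.1262 0.0105] bbox c [0.5666 0.1275] [0.065  0.0667] encl [566.8 127.7] 33.9 749 zmed 0.0107
top c [0.4763 0.1654 0.0105] bbox c [0.4811 0.1796] [0.0518 0.0624] encl [483.4 182.3] 36.9 344 zmed 0.0107
top purple [0.4938 0.0282 0.0109] bbox c [0.4949 0.0281] [0.0532 0.0553] encl [495.2  28. ] 27.8 512 zmed 0.011
top knob [ 0.5075 -0.1297  0.3446] bbox c [ 0.507 -0.13 ] [0.034  0.0341] encl [ 507.4 -130. ] 17.6 443 zmed 0.3444
top mag [ 0.3708  0.0805 -0.0012] bbox c [0.371  0.0813] [0.1086 0.1081] encl [370.7  80.5] 55.0 912 zmed -0.0007
top tape [ 0.3777 -0.0279  0.0318] bbox c [ 0.3766 -0.0271] [0.0747 0.0723] encl [376.6 -28.1] 38.3 876 zmed 0.0314
top can [0.7335 0.0175 0.216 ] bbox c [0.7374 0.0184] [0.0504 0.0517] encl [737.6  18.2] 26.1 618 zmed 0.2152
scene a [0.6404 0.0625 0.0129] bbox c [0.643  0.0687] [0.049  0.0546] encl [638.6  69.4] 29.2 202 zmed 0.0131
scene b [0.5655 0.1254 0.0132] bbox c [0.5673 0.1297] [0.0665 0.0673] encl [567.4 129.5] 34.9 396 
[... 321 characters left out ...]
 507.2 -129.4] 18.0 274 zmed 0.3463
scene can [0.7198 0.0034 0.2134] bbox c [0.7362 0.0179] [0.0514 0.0513] encl [736.6  18.4] 26.5 148 zmed 0.2159
bench [ 6.26081325e-01 -4.32500616e-02 -5.21940353e-04] [0.34839828 0.05818486 0.01718886] [ 0.7355  0.069  -0.0015]
top 1754 [[0.2998, -0.2, 0.0283], [0.4041, -0.0744, 0.0325], [0.4876, 0.0051, 0.0416]]
base ((467.7507019042969, -161.38291931152344), (37.65746307373047, 124.29833221435547), 34.340370178222656) 0.014035894595056123
scene 1388 [[0.3441, -0.1862, 0.0288], [0.4386, -0.0807, 0.0342], [0.4877, 0.0055, 0.039]]
base ((478.3749084472656, -173.5370635986328), (34.31321716308594, 93.15718078613281), 36.743648529052734) 0.015481093829887198
```

```bash
python3 - <<'E'
from h import *
ax=np.array([.507,-.130])
for n in("top","scene"):
    f=np.load(n+"0.npz");im=f["im"];P=cloud(f["d"],f["K"],f["R"],f["t"]);z=P[...,2]
    m=(np.hypot(P[...,0]-.476,P[...,1]-.165)<.028)&(z>.006)&(z<.02)
    q=(P[m][:,:2]*1000).astype(np.float32);print(n,"small",cv2.minEnclosingCircle(q),q.mean(0),m.sum())
    m=(np.hypot(*(P[...,:2]-ax).transpose(2,0,1))<.072)&(z>.024)&(z<.045)
    q=(P[m]*1000).astype(np.float32);print("table",cv2.minEnclosingCircle(q[:,:2].copy()),"z",np.percentile(q[:,2],[10,50,90]),m.sum())
    m=(np.hypot(*(P[...,:2]-ax).transpose(2,0,1))<.2)&(z>.20)&(z<.235)
    q=(P[m][:,:2]*1000).astype(np.float32);print("arm",cv2.minAreaRect(q),q.mean(0),m.sum(), np.degrees(np.arctan2(*(q.mean(0)-ax*1000)[::-1])))
    hsv=cv2.cvtColor(im,cv2.COLOR_RGB2HSV)
    m=(hsv[...,0]>100)&(hsv[...,0]<125)&(hsv[...,1]>100)&(z<.03)&(z>.003)&(np.hypot(*(P[...,:2]-ax).transpose(2,0,1))<.2)
    q=(P[m][:,:2]*1000).astype(np.float32);print("base",cv2.minAreaRect(q),m.sum())
im=np.load("top0.npz")["im"][150:340,160:420]
cv2.imwrite("pics/crop1.png",cv2.resize(im,None,fx=3,fy=3,interpolation=cv2.INTER_CUBIC)[:,:,::-1])
E
```

```text
top small ((476.102783203125, 168.93731689453125), 21.855472564697266) [476.1715  168.91608] 329
table ((502.9754943847656, -133.2195587158203), 66.8061752319336) z [30.72760048 33.21867752 35.68716202] 2177
arm ((545.2987060546875, -173.815185546875), (63.54716873168945, 148.3912353515625), 26.821090698242188) [ 549.2263  -175.61943] 1424 -47.21199559889983
base ((528.22900390625, -158.07615661621094), (136.6515350341797, 201.07850646972656), 38.59110641479492) 1483
scene small ((476.5142822265625, 170.2978973388672), 22.161149978637695) [476.04575 168.57335] 181
table ((501.0364990234375, -129.22000122070312), 68.32280731201172) z [33.06130295 35.110569   37.03718948] 2347
arm ((543.6140747070312, -173.99969482421875), (63.70759963989258, 146.34634399414062), 24.709453582763672) [ 541.6005  -177.58249] 1599 -53.97650295149229
base ((527.9430541992188, -157.56915283203125), (136.50526428222656, 199.19488525390625), 38.70768737792969) 1761
```

View pics/crop1.png

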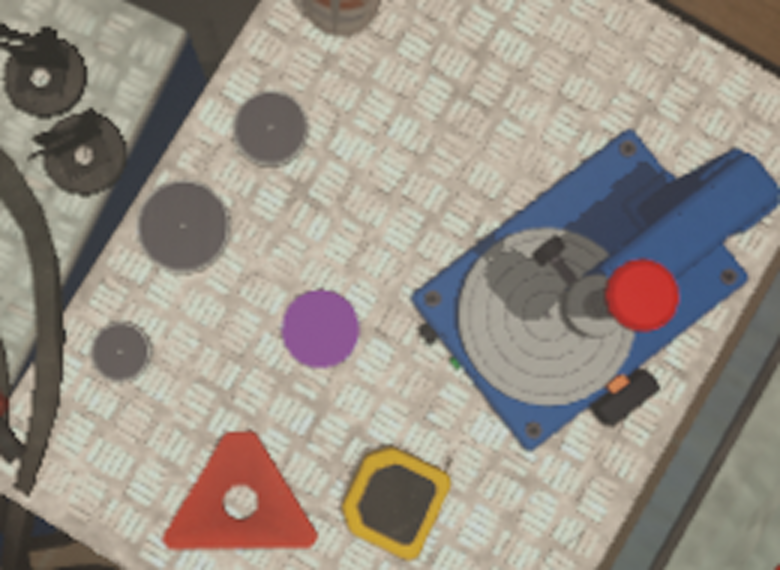

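The middle blank is at crop (270,128), the large at (184,226) and the small at (120,351). All three are dark grey with bright edges and the listed diameters. The purple disc at (320,328) is the look-alike, so I leave it alone. The fingers will be tilted 40° forward to get under the overarm.

Emit:
send_rows --steps '[{"rz":-0.2185},{"rz":-0.2185},{"x":-0.128,"y":-0.104},{"x":-0.128,"y":-0.104},{"x":-0.128,"y":-0.104},{"x":-0.128,"y":-0.104},{"x":-0.128,"y":-0.104},{"x":-0.128,"y":-0.104},{"x":-0.128,"y":-0.104},{"x":-0.128,"y":-0.104},{"x":-0.128,"y":-0.104},{"x":-0.128,"y":-0.104}]' --claw 0.8 --grip_force 60

```text
invalid input at $.steps[0]: expected keys x, y, z, rx, ry, rz
```

Emit:
send_rows --steps '[{"ry":-0.2222},{"ry":-0.2222},{"ry":-0.2222},{"ry":-0.2222},{"ry":-0.2223},{"ry":-0.2223},{}]'

```text
invalid input at $.steps[0]: expected keys x, y, z, rx, ry, rz
```

```bash
cat >> h.py <<'E'
def circ(im,K,R,t,c,z,r,span=4,lo=0,hi=360,msk=None):
    """centre (mm,x,y) of a horizontal circle: best mean radial gradient"""
    g=cv2.GaussianBlur(cv2.cvtColor(im,cv2.COLOR_RGB2GRAY).astype(np.float32),(0,0),.7)
    a=np.radians(np.arange(lo,hi,2)); u=np.c_[np.cos(a),np.sin(a)]
    def samp(P2):
        X=np.c_[P2,np.full(len(P2),z)]@R.T+t; p=X@K.T; p=(p[:,:2]/p[:,2:]).astype(np.float32)
        return cv2.remap(g,p[:,0][:,None],p[:,1][:,None],cv2.INTER_LINEAR)[:,0]
    best=[]
    for dx in np.arange(-span,span+.1,.5):
        for dy in np.arange(-span,span+.1,.5):
            q=c+np.array([dx,dy])/1000
            e=samp(q+(r+.0015)*u)-samp(q+(r-.0015)*u)
            best.append((np.clip(e*np.sign(np.median(e)),-5,40).mean(),*(q*1000)))
    best=np.array(sorted(best)[::-1][:6]); w=best[:,0]-best[-1,0]+.1
    return (best[:,1:]*w[:,None]).sum(0)/w.sum(),best[0,0]
E
python3 - <<'E'
from h import *
o=observe();print({k:np.round(o[k],4) for k in("time_s","eef_pos","tool_rot","joints","wrist_force","width")})
import cv2
for n in("top","scene"):
    f=np.load(n+"0.npz");a=[f[k] for k in("im","K","R","t")]
    for nm,c,z,r in(("L",(.567,.128),.012,.034),("M",(.639,.067),.012,.028),("S",(.476,.169),.012,.022),("P",(.495,.028),.012,.028),("knob",(.507,-.130),.346,.018),("table",(.507,-.131),.035,.062)):
        print(n,nm,*circ(*a,np.array(c),z,r))
    P=cloud(f["d"],f["K"],f["R"],f["t"]);m=(P[...,2]>.018)&(P[...,2]<.3)&(abs(P[...,0]-.42)<.12)&(abs(P[...,1]-.23)<.09)
    q=P[m];print(len(q),np.percentile(q,[1,50,99],0).round(3).tolist() if len(q) else "")
E
```

```text
{'time_s': np.float64(0.1), 'eef_pos': array([0.1189, 0.5108, 0.2302]), 'tool_rot': array([-3.000e-04,  1.141e-01,  9.935e-01, -1.100e-03]), 'joints': array([1.2142, 0.0487, 0.0977, 1.622 , 0.    , 1.443 ]), 'wrist_force': array([ 0.4234, -0.2232,  0.1387]), 'width': np.float64(0.0857)}
top L [565.42083833 125.8218698 ] 31.487504959106445
top M [637.5836702   66.73865158] 32.91531753540039
top S [477.20099515 166.93847506] 33.708736419677734
top P [495.85925773  27.57897258] 37.44561004638672
top knob [ 507.20399977 -128.0829602 ] 6.986856460571289
top table [ 507.26102229 -130.63007022] 28.240543365478516
3818 [[0.339, 0.212, 0.019], [0.445, 0.286, 0.069], [0.538, 0.32, 0.092]]
scene L [564.39590672 124.21210481] 28.420595169067383
scene M [638.46675413  64.62072185] 15.290212631225586
scene S [475.74038589 165.46079814] 31.69521713256836
scene P [494.57837325  26.6799742 ] 35.052066802978516
scene knob [ 505.08409753 -133.29965626] 25.130531311035156
scene table [ 507.67765803 -128.85572216] 22.73906898498535
2299 [[0.335, 0.212, 0.018], [0.44, 0.28, 0.063], [0.537, 0.319, 0.092]]
```

Emit:
send_rows --steps '[{"x":0,"y":0,"z":0,"rx":0,"ry":0,"rz":-0.2185},{"x":0,"y":0,"z":0,"rx":0,"ry":0,"rz":-0.2185},{"x":-0.128,"y":-0.104,"z":0,"rx":0,"ry":0,"rz":0},{"x":-0.128,"y":-0.104,"z":0,"rx":0,"ry":0,"rz":0},{"x":-0.128,"y":-0.104,"z":0,"rx":0,"ry":0,"rz":0},{"x":-0.128,"y":-0.104,"z":0,"rx":0,"ry":0,"rz":0},{"x":-0.128,"y":-0.104,"z":0,"rx":0,"ry":0,"rz":0},{"x":-0.128,"y":-0.104,"z":0,"rx":0,"ry":0,"rz":0},{"x":-0.128,"y":-0.104,"z":0,"rx":0,"ry":0,"rz":0},{"x":-0.128,"y":-0.104,"z":0,"rx":0,"ry":0,"rz":0},{"x":-0.128,"y":-0.104,"z":0,"rx":0,"ry":0,"rz":0},{"x":-0.128,"y":-0.104,"z":0,"rx":0,"ry":0,"rz":0}]' --claw 0.8 --grip_force 60

```text
time_s: 1.1
eef_pos: [0.4401, 0.2496, 0.2308]
tool_rot: [-0.0, 0.0, 1.0, -0.0]
wrist_force: [0.3, 0.7, 0.3]
width: 0.0767
gripper_force: 0.0
```

Emit:
send_rows --steps '[{"x":0,"y":0,"z":0,"rx":0,"ry":-0.2222,"rz":0},{"x":0,"y":0,"z":0,"rx":0,"ry":-0.2222,"rz":0},{"x":0,"y":0,"z":0,"rx":0,"ry":-0.2222,"rz":0},{"x":0,"y":0,"z":0,"rx":0,"ry":-0.2222,"rz":0},{"x":0,"y":0,"z":0,"rx":0,"ry":-0.2223,"rz":0},{"x":0,"y":0,"z":0,"rx":0,"ry":-0.2223,"rz":0},{"x":0,"y":0,"z":0,"rx":0,"ry":0,"rz":0},{"x":0,"y":0,"z":0,"rx":0,"ry":0,"rz":0}]'

```text
time_s: 1.77
eef_pos: [0.4359, 0.2503, 0.2257]
tool_rot: [0.339, -0.002, 0.941, -0.002]
wrist_force: [1.0, 0.1, 0.7]
width: 0.0768
gripper_force: 0.0
```

```bash
cat >> h.py <<'E'
from scipy.spatial.transform import Rotation
def st():
    o=observe(); q=o["tool_rot"]; M=Rotation.from_quat([q[1],q[2],q[3],q[0]]).as_matrix()
    print({k:np.round(o[k],4).tolist() for k in("time_s","eef_pos","joints","wrist_force","width","gripper_force")}); print("toolz",M[:,2].round(4),"tooly",M[:,1].round(4))
    return o,M
def go(p):
    o,M=st(); d=M.T@(np.array(p)-o["eef_pos"]); print("units xyz",(d/.25).round(4),"mm",np.linalg.norm(d)*1000)
E
python3 - <<'E'
from h import *
go([.577,.127,.06])
im,d,K,R,t=snap("wrist"); cv2.imwrite("pics/w1.png",im[:,:,::-1]); np.savez("w1.npz",im=im,d=d,K=K,R=R,t=t); print(K,(-R.T@t))
E
```

```text
{'time_s': 1.7667, 'eef_pos': [0.4359, 0.2503, 0.2257], 'joints': [0.6221, -0.6346, -0.6273, 0.9875, -0.3818, 0.501], 'wrist_force': [1.0421, 0.1015, 0.7042], 'width': 0.0768, 'gripper_force': 0.0}
toolz [ 0.6371 -0.0017 -0.7708] tooly [-0.0022  1.     -0.004 ]
units xyz [-0.0106 -0.4919  0.8714] mm 250.17753149135984
[[325.1922621    0.         280.11578259]
 [  0.         325.1922621  212.60405162]
 [  0.           0.           1.        ]] [0.28273415 0.25118285 0.28627437]
```

View pics/w1.png

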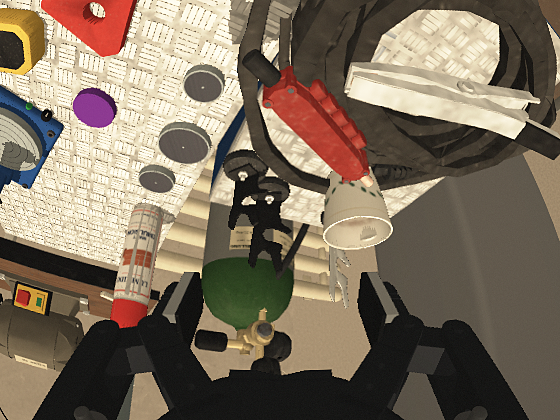

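The wrist view shows the small disc at (203,83), the large at (185,142), the middle at (155,178) and the purple one at (94,107). Next I move over the large blank.

Emit:
send_rows --steps '[{"x":0,"y":-0.164,"z":0,"rx":0,"ry":0,"rz":0},{"x":0,"y":-0.164,"z":0,"rx":0,"ry":0,"rz":0},{"x":0,"y":-0.164,"z":0,"rx":0,"ry":0,"rz":0},{"x":-0.0018,"y":0,"z":0.145,"rx":0,"ry":0,"rz":0},{"x":-0.0018,"y":0,"z":0.145,"rx":0,"ry":0,"rz":0},{"x":-0.0018,"y":0,"z":0.145,"rx":0,"ry":0,"rz":0},{"x":-0.0018,"y":0,"z":0.145,"rx":0,"ry":0,"rz":0},{"x":-0.0018,"y":0,"z":0.145,"rx":0,"ry":0,"rz":0},{"x":-0.0018,"y":0,"z":0.145,"rx":0,"ry":0,"rz":0},{"x":0,"y":0,"z":0,"rx":0,"ry":0,"rz":0},{"x":0,"y":0,"z":0,"rx":0,"ry":0,"rz":0}]'

```text
time_s: 2.73
eef_pos: [0.5827, 0.1271, 0.0645]
tool_rot: [0.339, 0.001, 0.941, -0.001]
wrist_force: [0.0, 0.4, -0.1]
width: 0.077
gripper_force: 0.0
```

```bash
cat >> h.py <<'E'
def wcloud(d,K,R,t):
    """fisheye depth -> world"""
    v,u=np.mgrid[:d.shape[0],:d.shape[1]]
    x=(u-K[0,2])/K[0,0]; y=(v-K[1,2])/K[1,1]; th=np.hypot(x,y); s=np.where(th>1e-6,np.tan(np.minimum(th,1.5))/np.maximum(th,1e-6),1)
    return (np.stack([x*s*d,y*s*d,d],-1)-t)@R
def wdisc(f,c,r,z=(.006,.02)):
    P=wcloud(f["d"],f["K"],f["R"],f["t"]); m=(np.hypot(P[...,0]-c[0],P[...,1]-c[1])<r+.012)&(P[...,2]>z[0])&(P[...,2]<z[1])
    q=(P[m]*1000).astype(np.float32); e=cv2.minEnclosingCircle(q[:,:2].copy()); return np.round(e[0],1),round(e[1],1),q[:,:2].mean(0).round(1),np.median(q[:,2]).round(1),m.sum()
E
python3 - <<'E'
from h import *
go([.577,.127,.03])
f=np.load("w1.npz")
print([wdisc(f,c,r) for c,r in(((.566,.127),.034),((.638,.066),.028),((.476,.168),.022))])
im,d,K,R,t=snap("wrist"); cv2.imwrite("pics/w2.png",im[:,:,::-1]); np.savez("w2.npz",im=im,d=d,K=K,R=R,t=t)
f=np.load("w2.npz");print([wdisc(f,c,r) for c,r in(((.566,.127),.034),((.638,.066),.028),((.476,.168),.022))])
E
```

```text
{'time_s': 2.7333, 'eef_pos': [0.5827, 0.1271, 0.0645], 'joints': [0.156, -0.3771, -0.8081, 0.454, -0.1012, 0.122], 'wrist_force': [0.0334, 0.4441, -0.0568], 'width': 0.077, 'gripper_force': 0.0}
toolz [ 0.6381 -0.0019 -0.7699] tooly [ 2.4e-03  1.0e+00 -5.0e-04]
units xyz [ 0.1057 -0.0004  0.0919] mm 35.0083679238624
[(array([565.9, 127. ]), 45.9, array([560.4, 131.2], dtype=float32), np.float32(17.4), np.int64(2524)), (array([638.,  66.]), 40.0, array([633. ,  71.1], dtype=float32), np.float32(16.9), np.int64(1257)), (array([476., 168.]), 34.0, array([474.2, 170.7], dtype=float32), np.float32(16.9), np.int64(1942))]
[(array([560.3, 125.5]), 44.9, array([561.2, 129.1], dtype=float32), np.float32(16.1), np.int64(9033)), (array([638.4,  66. ]), 39.7, array([633. ,  70.4], dtype=float32), np.float32(16.5), np.int64(2942)), (array([477.8, 168. ]), 33.6, array([481.5, 169.6], dtype=float32), np.float32(15.7), np.int64(7457))]
```

View pics/w2.png

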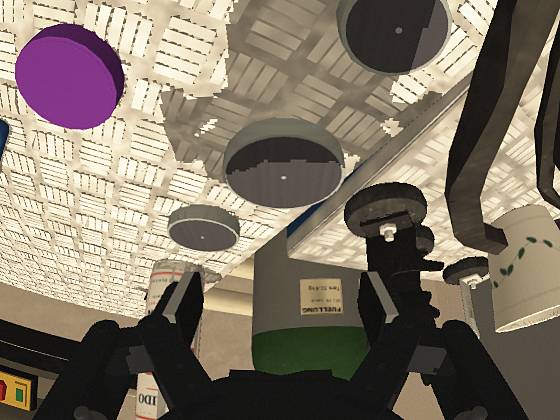

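The wrist view shows the large disc between the fingers with its centre mark at (283,177). The middle's mark is at (203,238) and the small's at (398,31). The pad tips are at about (185,300) and (378,297).

```bash
cat >> h.py <<'E'
def wray(K,R,t,u,v,z):
    x=(u-K[0,2])/K[0,0]; y=(v-K[1,2])/K[1,1]; th=np.hypot(x,y)
    r=np.array([x/th*np.sin(th),y/th*np.sin(th),np.cos(th)])@R; c=-R.T@t
    return ((c+r*(z-c[2])/r[2])*1000).round(1)
def pray(K,R,t,u,v,z):
    r=np.array([(u-K[0,2])/K[0,0],(v-K[1,2])/K[1,1],1])@R; c=-R.T@t
    return ((c+r*(z-c[2])/r[2])*1000).round(1)
E
python3 - <<'E'
from h import *
f=np.load("w2.npz");a=[f[k] for k in "KRt"]
g=cv2.cvtColor(f["im"],cv2.COLOR_RGB2GRAY).astype(float)
for n,(u,v) in dict(L=(283,177),M=(203,238),S=(398,31)).items():
    w=g[v-5:v+6,u-5:u+6]; b=np.clip(w-np.median(w)-15,0,None); yy,xx=np.mgrid[-5:6,-5:6]; print(n,u+(b*xx).sum()/b.sum(),v+(b*yy).sum()/b.sum(),wray(*a,u+(b*xx).sum()/b.sum(),v+(b*yy).sum()/b.sum(),.012))
for nm in("top","scene"):
    f=np.load(nm+"0.npz");a=[f[k] for k in "KRt"];g=cv2.cvtColor(f["im"],cv2.COLOR_RGB2GRAY).astype(float)
    for n,(u,v) in (dict(L=(221,226),M=(250,193),S=(200,267)) if nm=="top" else dict(L=(262,233),M=(298,240),S=(225,234))).items():
        w=g[v-3:v+4,u-3:u+4]; b=np.clip(w-np.median(w)-4,0,None); yy,xx=np.mgrid[-3:4,-3:4]
        uu,vv=u+(b*xx).sum()/b.sum(),v+(b*yy).sum()/b.sum(); print(nm,n,w.max()-np.median(w),uu,vv,pray(*a,uu,vv,.012))
E
```

```text
L 283.2686849574267 177.1911069063387 [575.7 129.3  12. ]
M 201.93279569892474 237.11290322580646 [652.5  65.9  12. ]
S 398.35946159936657 29.977830562153603 [481.5 172.1  12. ]
top L 29.0 220.44642857142858 224.80357142857142 [566.8 127.3  12. ]
top M 25.0 249.66666666666666 191.96296296296296 [639.4  66.7  12. ]
top S 30.0 199.43859649122808 266.8070175438597 [476.7 168.6  12. ]
scene L 12.0 262.0 231.57142857142858 [567.6 131.2  12. ]
scene M 21.0 296.6875 238.1875 [640.9  70.6  12. ]
scene S 28.0 226.47368421052633 236.1315789473684 [476.4 157.2  12. ]
```

Emit:
send_rows --steps '[{"x":0.0355,"y":0.0002,"z":0.0355,"rx":0,"ry":0,"rz":0},{"x":0.0355,"y":0,"z":0.0355,"rx":0,"ry":0,"rz":0},{"x":0.0355,"y":0,"z":0.0355,"rx":0,"ry":0,"rz":0},{"x":0.0355,"y":0,"z":0.0355,"rx":0,"ry":0,"rz":0},{"x":0,"y":0,"z":0,"rx":0,"ry":0,"rz":0},{"x":0,"y":0,"z":0,"rx":0,"ry":0,"rz":0}]'

```text
time_s: 3.28
eef_pos: [0.5789, 0.1288, 0.0208]
tool_rot: [0.345, 0.0, 0.939, 0.001]
wrist_force: [-0.4, 0.3, 0.6]
width: 0.0769
gripper_force: 0.0
```

Emit:
send_rows --steps '[{"x":0.0026,"y":0,"z":0.0031,"rx":0,"ry":0,"rz":0},{"x":0.0026,"y":0,"z":0.0031,"rx":0,"ry":0,"rz":0},{"x":0.0026,"y":0,"z":0.0031,"rx":0,"ry":0,"rz":0},{"x":0.0026,"y":0,"z":0.0031,"rx":0,"ry":0,"rz":0},{"x":0.0026,"y":0,"z":0.0031,"rx":0,"ry":0,"rz":0},{"x":0,"y":0,"z":0,"rx":0,"ry":0,"rz":0}]'

```text
time_s: 3.78
eef_pos: [0.5764, 0.1283, 0.011]
tool_rot: [0.342, -0.0, 0.94, -0.0]
wrist_force: [-0.5, 0.1, 0.6]
width: 0.0767
gripper_force: 0.0
```

Emit:
send_rows --steps '[{"x":0.0026,"y":0,"z":0.0031,"rx":0,"ry":0,"rz":0},{"x":0.0026,"y":0,"z":0.0031,"rx":0,"ry":0,"rz":0},{"x":0.0026,"y":0,"z":0.0031,"rx":0,"ry":0,"rz":0},{"x":0,"y":0,"z":0,"rx":0,"ry":0,"rz":0},{"x":0,"y":0,"z":0,"rx":0,"ry":0,"rz":0}]'

```text
time_s: 4.2
eef_pos: [0.5764, 0.1283, 0.008]
tool_rot: [0.342, -0.0, 0.94, -0.0]
wrist_force: [0.2, 0.3, 0.2]
width: 0.077
gripper_force: 0.0
```

```bash
python3 - <<'E'
from h import *
go([.578,.1273,.005])
im,d,K,R,t=snap("wrist"); cv2.imwrite("pics/w3.png",im[:,:,::-1])
E
```

```text
{'time_s': 4.2, 'eef_pos': [0.5764, 0.1283, 0.008], 'joints': [0.1606, -0.3067, -0.8865, 0.2996, -0.103, 0.1235], 'wrist_force': [0.162, 0.2968, 0.226], 'width': 0.077, 'gripper_force': 0.0}
toolz [ 6.425e-01 -1.000e-04 -7.663e-01] tooly [ 0.e+00  1.e+00 -1.e-04]
units xyz [ 0.0029 -0.0041  0.0133] mm 3.559866974986202
```

View pics/w3.png

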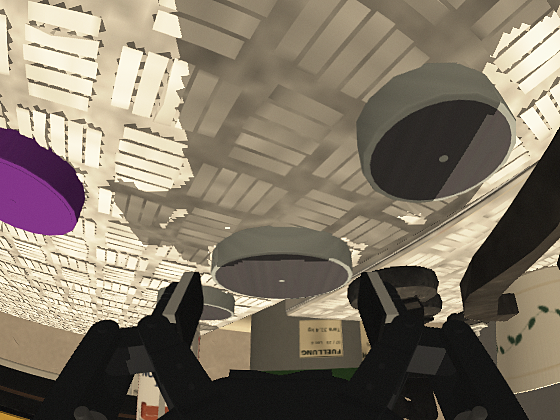

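The disc sits between the fingers with its rim at about (283,255) and its mark at (283,281). There is no contact yet, so I feel further down.

Emit:
send_rows --steps '[{"x":-0.0049,"y":-0.004,"z":0.0041,"rx":0,"ry":0,"rz":0},{"x":0.0026,"y":0,"z":0.0031,"rx":0,"ry":0,"rz":0},{"x":0.0026,"y":0,"z":0.0031,"rx":0,"ry":0,"rz":0},{"x":0,"y":0,"z":0,"rx":0,"ry":0,"rz":0},{"x":0,"y":0,"z":0,"rx":0,"ry":0,"rz":0}]'

```text
time_s: 4.67
eef_pos: [0.578, 0.1273, 0.006]
tool_rot: [0.342, -0.0, 0.94, -0.0]
wrist_force: [-0.6, 0.5, -1.1]
width: 0.0768
gripper_force: 0.0
```

Emit:
send_rows --steps '[{"x":0.0026,"y":0,"z":0.0031,"rx":0,"ry":0,"rz":0},{"x":0.0026,"y":0,"z":0.0031,"rx":0,"ry":0,"rz":0},{"x":0,"y":0,"z":0,"rx":0,"ry":0,"rz":0},{"x":0,"y":0,"z":0,"rx":0,"ry":0,"rz":0}]'

```text
time_s: 5.0
eef_pos: [0.578, 0.1274, 0.0041]
tool_rot: [0.342, -0.0, 0.94, -0.0]
wrist_force: [-0.3, 0.2, -0.2]
width: 0.0773
gripper_force: 0.0
```

Emit:
send_rows --steps '[{"x":0.0026,"y":0,"z":0.0031,"rx":0,"ry":0,"rz":0},{"x":0.0026,"y":0,"z":0.0031,"rx":0,"ry":0,"rz":0},{"x":0,"y":0,"z":0,"rx":0,"ry":0,"rz":0},{"x":0,"y":0,"z":0,"rx":0,"ry":0,"rz":0}]'

```text
time_s: 5.33
eef_pos: [0.5781, 0.1274, 0.0021]
tool_rot: [0.342, -0.0, 0.94, -0.0]
wrist_force: [-0.5, -0.0, -0.1]
width: 0.0767
gripper_force: 0.0
```

Emit:
send_rows --steps '[{"x":0.0026,"y":0,"z":0.0031,"rx":0,"ry":0,"rz":0},{"x":0,"y":0,"z":0,"rx":0,"ry":0,"rz":0},{"x":0,"y":0,"z":0,"rx":0,"ry":0,"rz":0}]'

```text
time_s: 5.58
eef_pos: [0.5781, 0.1274, 0.0011]
tool_rot: [0.342, -0.0, 0.94, -0.0]
wrist_force: [0.0, 0.6, -0.3]
width: 0.077
gripper_force: 0.0
```

Emit:
send_rows --steps '[{"x":0.0026,"y":0,"z":0.0031,"rx":0,"ry":0,"rz":0},{"x":0,"y":0,"z":0,"rx":0,"ry":0,"rz":0},{"x":0,"y":0,"z":0,"rx":0,"ry":0,"rz":0}]'

```text
time_s: 5.83
eef_pos: [0.5781, 0.1274, 0.0001]
tool_rot: [0.342, -0.0, 0.94, -0.0]
wrist_force: [-0.2, -0.7, -0.2]
width: 0.0767
gripper_force: 0.0
```

Emit:
send_rows --steps '[{"x":-0.0077,"y":0,"z":-0.0092,"rx":0,"ry":0,"rz":0},{"x":0,"y":0,"z":0,"rx":0,"ry":0,"rz":0}]'

```text
time_s: 6.0
eef_pos: [0.5786, 0.1274, 0.004]
tool_rot: [0.343, 0.0, 0.94, 0.0]
wrist_force: [-0.3, 0.1, 0.6]
width: 0.0769
gripper_force: 0.0
```

Emit:
send_rows --steps '[{"x":0,"y":0,"z":0,"rx":0,"ry":0,"rz":0},{"x":0,"y":0,"z":0,"rx":0,"ry":0,"rz":0},{"x":0,"y":0,"z":0,"rx":0,"ry":0,"rz":0},{"x":0,"y":0,"z":0,"rx":0,"ry":0,"rz":0},{"x":0,"y":0,"z":0,"rx":0,"ry":0,"rz":0},{"x":0,"y":0,"z":0,"rx":0,"ry":0,"rz":0}]' --claw -0.2 --grip_force 60

```text
time_s: 6.5
eef_pos: [0.5792, 0.1279, 0.0049]
tool_rot: [0.343, -0.0, 0.939, 0.001]
wrist_force: [-4.2, 0.6, 4.8]
width: 0.0651
gripper_force: 65.3
```

```bash
python3 - <<'E'
from h import *
st()
im,d,K,R,t=snap("wrist"); cv2.imwrite("pics/w4.png",cv2.resize(im[180:380,120:440],None,fx=2,fy=2,interpolation=cv2.INTER_CUBIC)[:,:,::-1])
im,d,K,R,t=snap("scene"); np.savez("s1.npz",im=im)
E
```

```text
{'time_s': 6.5, 'eef_pos': [0.5792, 0.1279, 0.0049], 'joints': [0.1578, -0.2939, -0.8864, 0.2834, -0.1004, 0.1212], 'wrist_force': [-4.1857, 0.6415, 4.8244], 'width': 0.0651, 'gripper_force': 65.258}
toolz [ 0.6448  0.0011 -0.7643] tooly [-6.e-04  1.e+00  1.e-03]
```

View pics/w4.png

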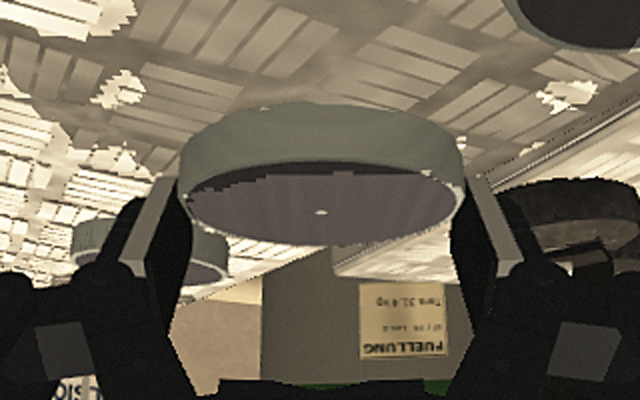

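The pads hold the disc's rim at its widest, at about (180,190) and (465,190), with the centre mark at (321,212). Next I lift.

Emit:
send_rows --steps '[{"x":-0.0064,"y":0,"z":-0.0077,"rx":0,"ry":0,"rz":0},{"x":-0.0128,"y":0,"z":-0.0153,"rx":0,"ry":0,"rz":0},{"x":-0.0257,"y":0,"z":-0.0306,"rx":0,"ry":0,"rz":0},{"x":-0.0514,"y":0,"z":-0.0613,"rx":0,"ry":0,"rz":0},{"x":-0.0514,"y":0,"z":-0.0613,"rx":0,"ry":0,"rz":0},{"x":-0.0514,"y":0,"z":-0.0613,"rx":0,"ry":0,"rz":0},{"x":0,"y":0,"z":0,"rx":0,"ry":0,"rz":0},{"x":0,"y":0,"z":0,"rx":0,"ry":0,"rz":0},{"x":0,"y":0,"z":0,"rx":0,"ry":0,"rz":0},{"x":0,"y":0,"z":0,"rx":0,"ry":0,"rz":0}]'

```text
time_s: 7.43
eef_pos: [0.5756, 0.127, 0.0765]
tool_rot: [0.339, -0.0, 0.941, -0.0]
wrist_force: [-1.0, -0.3, -4.3]
width: 0.0649
gripper_force: 67.4
```

```bash
python3 - <<'E'
from h import *
o,M=st()
im,d,K,R,t=snap("wrist")
im2,d2,K2,R2,t2=snap("top"); np.savez("t1.npz",im=im2,d=d2,K=K2,R=R2,t=t2)
P=cloud(d2,K2,R2,t2); e=o["eef_pos"]; m=(np.hypot(P[...,0]-e[0]+.011,P[...,1]-e[1])<.045)&(abs(P[...,2]-e[2]-.008)<.012)
v,u=np.nonzero(m);print("top roi",u.min(),u.max(),v.min(),v.max())
q=P[m]; A=np.c_[q[:,:2],np.ones(len(q))];print("plane",np.linalg.lstsq(A,q[:,2],rcond=None)[0],q.mean(0))
a=cv2.resize(im[180:380,120:440],None,fx=2,fy=2)
b=cv2.resize(im2[170:300,180:310],(400,400))
cv2.imwrite("pics/w5.png",np.hstack([cv2.resize(a,(400,250)),b[:250]])[:,:,::-1])
E
```

```text
{'time_s': 7.4333, 'eef_pos': [0.5756, 0.127, 0.0765], 'joints': [0.1574, -0.415, -0.8083, 0.4922, -0.1009, 0.121], 'wrist_force': [-1.0432, -0.3254, -4.3127], 'width': 0.0649, 'gripper_force': 67.3791}
toolz [ 0.6377 -0.0008 -0.7703] tooly [-0.     1.    -0.001]
top roi 195 239 206 235
plane [-0.01451217  0.00805615  0.09009534] [0.56786755 0.12760864 0.08288238]
```

View pics/w5.png

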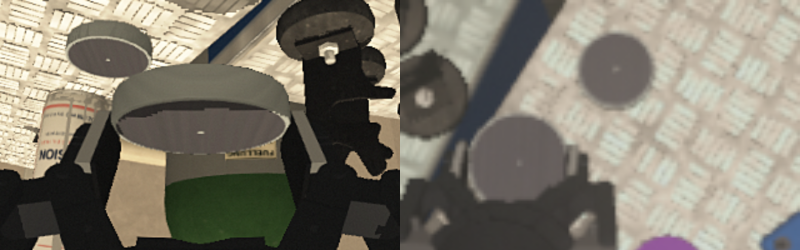

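The large disc is held level: the top-view fit gives under 1° of tilt, with its mark at panel (518,163). Next I compute the in-hand offset.

Emit:
send_rows --steps '[{"x":0.0456,"y":-0.08,"z":-0.0378,"rx":0,"ry":0,"rz":0},{"x":0.0456,"y":-0.1142,"z":-0.0378,"rx":0,"ry":0,"rz":0},{"x":0.0456,"y":-0.1142,"z":-0.0378,"rx":0,"ry":0,"rz":0},{"x":0.0456,"y":-0.1142,"z":-0.0378,"rx":0,"ry":0,"rz":0},{"x":0,"y":-0.1142,"z":0,"rx":0,"ry":0,"rz":0},{"x":0,"y":-0.1142,"z":0,"rx":0,"ry":0,"rz":0},{"x":0,"y":-0.1142,"z":0,"rx":0,"ry":0,"rz":0},{"x":0,"y":-0.1142,"z":0,"rx":0,"ry":0,"rz":0},{"x":0,"y":-0.0942,"z":0,"rx":0,"ry":0,"rz":0},{"x":0,"y":-0.054,"z":0,"rx":0,"ry":0,"rz":0},{"x":0,"y":0,"z":0,"rx":0,"ry":0,"rz":0},{"x":0,"y":0,"z":0,"rx":0,"ry":0,"rz":0}]'

```text
time_s: 8.53
eef_pos: [0.5182, -0.1302, 0.0791]
tool_rot: [0.341, 0.001, 0.94, 0.0]
wrist_force: [-1.0, 0.4, -4.0]
width: 0.0648
gripper_force: 68.8
```

```bash
cat >> h.py <<'E'
def dot(f,u,v,z,h=4):
    g=cv2.cvtColor(f["im"],cv2.COLOR_RGB2GRAY).astype(float); u,v=int(round(u)),int(round(v))
    w=g[v-h:v+h+1,u-h:u+h+1]; b=np.clip(w-np.median(w)-5,0,None); yy,xx=np.mgrid[-h:h+1,-h:h+1]
    uu,vv=u+(b*xx).sum()/b.sum(),v+(b*yy).sum()/b.sum(); return round(uu,2),round(vv,2),w.max()-np.median(w),pray(f["K"],f["R"],f["t"],uu,vv,z)
def save(n,fn):
    im,d,K,R,t=snap(n); np.savez(fn,im=im,d=d,K=K,R=R,t=t); return np.load(fn)
def proj(f,p):
    X=f["R"]@np.array(p)+f["t"]; x=f["K"]@X; return x[:2]/x[2]
E
python3 - <<'E'
from h import *
f=np.load("t1.npz"); d=dot(f,218.4,223,.084,3); print("in hand",d)
off=d[3][:2]-np.array([575.6,127.0]); print("disc-TCP",off)
o,M=st(); f=save("top","t2.npz"); c=o["eef_pos"][:2]*1000+off; print("expected disc",c)
uv=proj(f,[c[0]/1000,c[1]/1000,o["eef_pos"][2]+.0075]); print(uv,dot(f,*uv,o["eef_pos"][2]+.0075,4))
E
```

```text
in hand (np.float64(218.26), np.float64(222.58), np.float64(21.0), array([564.7, 125. ,  84. ]))
disc-TCP [-10.9  -2. ]
{'time_s': 8.5333, 'eef_pos': [0.5182, -0.1302, 0.0791], 'joints': [-0.5873, -0.5932, -0.9024, 0.6535, 0.3626, -0.4696], 'wrist_force': [-0.9895, 0.3932, -3.9528], 'width': 0.0648, 'gripper_force': 68.8009}
toolz [ 6.412e-01 -7.000e-04 -7.674e-01] tooly [0.0023 1.     0.0011]
expected disc [ 507.30037255 -132.1993922 ]
[346.88603084 253.9859083 ] (np.float64(349.94), np.float64(254.71), np.float64(76.0), array([ 506. , -138.3,   86.6]))
```

Emit:
send_rows --steps '[{"x":0.01285,"y":0,"z":0.0153,"rx":0,"ry":0,"rz":0},{"x":0.01285,"y":0,"z":0.0153,"rx":0,"ry":0,"rz":0},{"x":0.01285,"y":0,"z":0.0153,"rx":0,"ry":0,"rz":0},{"x":0.01285,"y":0,"z":0.0153,"rx":0,"ry":0,"rz":0},{"x":0.01285,"y":0,"z":0.0153,"rx":0,"ry":0,"rz":0},{"x":0.01285,"y":0,"z":0.0153,"rx":0,"ry":0,"rz":0},{"x":0,"y":0,"z":0,"rx":0,"ry":0,"rz":0},{"x":0,"y":0,"z":0,"rx":0,"ry":0,"rz":0},{"x":0,"y":0,"z":0,"rx":0,"ry":0,"rz":0}]'

```text
time_s: 9.33
eef_pos: [0.5191, -0.1296, 0.0506]
tool_rot: [0.342, -0.0, 0.94, -0.0]
wrist_force: [-0.2, 0.2, -3.8]
width: 0.0647
gripper_force: 68.8
```

Emit:
send_rows --steps '[{"x":0.0026,"y":0,"z":0.0031,"rx":0,"ry":0,"rz":0},{"x":0.0026,"y":0,"z":0.0031,"rx":0,"ry":0,"rz":0},{"x":0,"y":0,"z":0,"rx":0,"ry":0,"rz":0},{"x":0,"y":0,"z":0,"rx":0,"ry":0,"rz":0}]'

```text
time_s: 9.67
eef_pos: [0.5189, -0.1296, 0.0484]
tool_rot: [0.342, 0.0, 0.94, -0.0]
wrist_force: [0.2, -0.7, -3.4]
width: 0.0649
gripper_force: 68.8
```

Emit:
send_rows --steps '[{"x":0.0026,"y":0,"z":0.0031,"rx":0,"ry":0,"rz":0},{"x":0.0026,"y":0,"z":0.0031,"rx":0,"ry":0,"rz":0},{"x":0.0026,"y":0,"z":0.0031,"rx":0,"ry":0,"rz":0},{"x":0,"y":0,"z":0,"rx":0,"ry":0,"rz":0}]'

```text
time_s: 10.0
eef_pos: [0.5187, -0.1294, 0.0449]
tool_rot: [0.342, 0.0, 0.94, 0.0]
wrist_force: [-0.6, 0.7, -2.9]
width: 0.0649
gripper_force: 68.8
```

Emit:
send_rows --steps '[{"x":0.0026,"y":0,"z":0.0031,"rx":0,"ry":0,"rz":0},{"x":0.0026,"y":0,"z":0.0031,"rx":0,"ry":0,"rz":0},{"x":0,"y":0,"z":0,"rx":0,"ry":0,"rz":0},{"x":0,"y":0,"z":0,"rx":0,"ry":0,"rz":0}]'

```text
time_s: 10.33
eef_pos: [0.5188, -0.1295, 0.0431]
tool_rot: [0.342, 0.0, 0.94, 0.0]
wrist_force: [-0.6, -0.6, -4.0]
width: 0.0646
gripper_force: 68.8
```

Emit:
send_rows --steps '[{"x":0.0026,"y":0,"z":0.0031,"rx":0,"ry":0,"rz":0},{"x":0,"y":0,"z":0,"rx":0,"ry":0,"rz":0},{"x":0,"y":0,"z":0,"rx":0,"ry":0,"rz":0}]'

```text
time_s: 10.58
eef_pos: [0.5189, -0.1295, 0.0422]
tool_rot: [0.342, -0.0, 0.94, 0.0]
wrist_force: [-0.2, 0.6, -3.7]
width: 0.0646
gripper_force: 68.8
```

Emit:
send_rows --steps '[{"x":0.0026,"y":0,"z":0.0031,"rx":0,"ry":0,"rz":0},{"x":0,"y":0,"z":0,"rx":0,"ry":0,"rz":0},{"x":0,"y":0,"z":0,"rx":0,"ry":0,"rz":0}]'

```text
time_s: 10.83
eef_pos: [0.5188, -0.1295, 0.0411]
tool_rot: [0.342, 0.0, 0.94, 0.0]
wrist_force: [0.1, -0.4, -4.2]
width: 0.0646
gripper_force: 68.8
```

Emit:
send_rows --steps '[{"x":0.0026,"y":0,"z":0.0031,"rx":0,"ry":0,"rz":0},{"x":0,"y":0,"z":0,"rx":0,"ry":0,"rz":0},{"x":0,"y":0,"z":0,"rx":0,"ry":0,"rz":0}]'

```text
time_s: 11.08
eef_pos: [0.5188, -0.1295, 0.0401]
tool_rot: [0.342, 0.0, 0.94, 0.0]
wrist_force: [0.9, 0.3, -4.0]
width: 0.0645
gripper_force: 68.8
```

Emit:
send_rows --steps '[{"x":0.0013,"y":0,"z":0.0015,"rx":0,"ry":0,"rz":0},{"x":0,"y":0,"z":0,"rx":0,"ry":0,"rz":0},{"x":0,"y":0,"z":0,"rx":0,"ry":0,"rz":0}]'

```text
time_s: 11.33
eef_pos: [0.5189, -0.1296, 0.0398]
tool_rot: [0.342, -0.0, 0.94, -0.0]
wrist_force: [-0.1, 0.0, -4.0]
width: 0.0651
gripper_force: 68.8
```

Emit:
send_rows --steps '[{"x":0.0013,"y":0,"z":0.0015,"rx":0,"ry":0,"rz":0},{"x":0.0013,"y":0,"z":0.0015,"rx":0,"ry":0,"rz":0},{"x":0,"y":0,"z":0,"rx":0,"ry":0,"rz":0},{"x":0,"y":0,"z":0,"rx":0,"ry":0,"rz":0}]'

```text
time_s: 11.67
eef_pos: [0.5195, -0.1297, 0.0398]
tool_rot: [0.343, -0.0, 0.939, -0.0]
wrist_force: [-0.6, 1.0, 0.5]
width: 0.0648
gripper_force: 69.3
```

Emit:
send_rows --steps '[{"x":0.0013,"y":0,"z":0.0015,"rx":0,"ry":0,"rz":0},{"x":0.0013,"y":0,"z":0.0015,"rx":0,"ry":0,"rz":0},{"x":0,"y":0,"z":0,"rx":0,"ry":0,"rz":0},{"x":0,"y":0,"z":0,"rx":0,"ry":0,"rz":0}]'

```text
time_s: 12.0
eef_pos: [0.5201, -0.1298, 0.0397]
tool_rot: [0.344, -0.0, 0.939, -0.0]
wrist_force: [-4.4, 1.5, 5.5]
width: 0.0643
gripper_force: 69.9
```

Emit:
send_rows --steps '[{"x":-0.0023,"y":0,"z":-0.0027,"rx":0,"ry":0,"rz":0},{"x":0,"y":0,"z":0,"rx":0,"ry":0,"rz":0},{"x":0,"y":0,"z":0,"rx":0,"ry":0,"rz":0}]'

```text
time_s: 12.25
eef_pos: [0.5197, -0.1299, 0.0397]
tool_rot: [0.343, -0.0, 0.939, -0.0]
wrist_force: [0.1, 1.0, 1.8]
width: 0.0647
gripper_force: 69.2
```

Emit:
send_rows --steps '[{"x":0,"y":0,"z":0,"rx":0,"ry":0,"rz":0},{"x":0,"y":0,"z":0,"rx":0,"ry":0,"rz":0},{"x":0,"y":0,"z":0,"rx":0,"ry":0,"rz":0},{"x":0,"y":0,"z":0,"rx":0,"ry":0,"rz":0},{"x":0,"y":0,"z":0,"rx":0,"ry":0,"rz":0}]' --claw 0.9

```text
time_s: 12.67
eef_pos: [0.5187, -0.1295, 0.0384]
tool_rot: [0.342, 0.0, 0.94, -0.0]
wrist_force: [-0.9, -0.4, 0.3]
width: 0.0813
gripper_force: 0.0
```

```bash
python3 - <<'E'
from h import *
o,M=st(); f=save("top","t3.npz"); a=[f[k] for k in("im","K","R","t")]
print("disc",*circ(*a,np.array([.5078,-.1297]),.047,.034)); print("table",*circ(*a,np.array([.5075,-.130]),.035,.062))
f0=np.load("top0.npz"); print("table0",*circ(*[f0[k] for k in("im","K","R","t")],np.array([.5075,-.130]),.035,.062))
for p in([.5078,-.1297,.047],): uv=proj(f,p);print(uv)
crop=cv2.resize(f["im"][205:310,280:420],None,fx=5,fy=5,interpolation=cv2.INTER_CUBIC); cv2.imwrite("pics/t3.png",crop[:,:,::-1])
E
```

```text
{'time_s': 12.6667, 'eef_pos': [0.5187, -0.1295, 0.0384], 'joints': [-0.5859, -0.5416, -0.9593, 0.5434, 0.3631, -0.4703], 'wrist_force': [-0.8911, -0.3531, 0.3255], 'width': 0.0813, 'gripper_force': 0.0}
toolz [ 6.424e-01 -1.000e-04 -7.663e-01] tooly [2.e-04 1.e+00 1.e-04]
disc [ 510.40944078 -125.7       ] 6.306135177612305
table [ 506.56645884 -130.32155709] 13.011083602905273
table0 [ 507.26102229 -130.63007022] 28.240543365478516
[342.56966894 254.35047736]
```

View pics/t3.png

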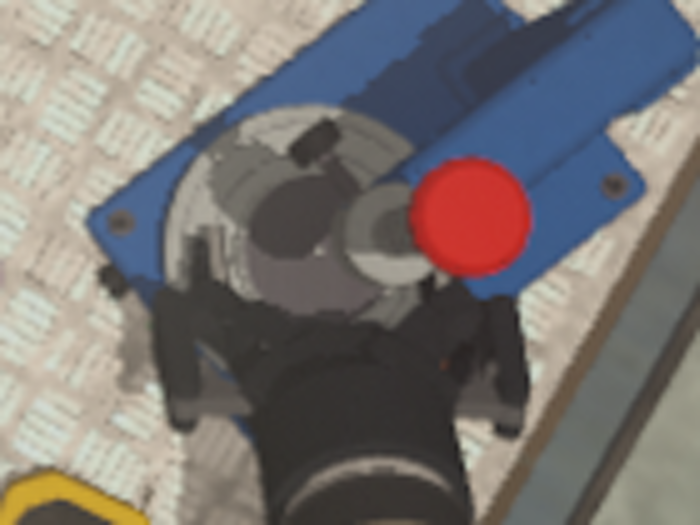

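The crop shows the large disc on the table under the quill's shadow, partly hidden by the knob at (470,215) and the gripper. I retract and measure with the view clear.

Emit:
send_rows --steps '[{"x":0,"y":0,"z":-0.08,"rx":0,"ry":0,"rz":0},{"x":0,"y":0,"z":-0.16,"rx":0,"ry":0,"rz":0},{"x":0,"y":0,"z":-0.16,"rx":0,"ry":0,"rz":0},{"x":0,"y":0.157,"z":0,"rx":0,"ry":0,"rz":0},{"x":0,"y":0.157,"z":0,"rx":0,"ry":0,"rz":0},{"x":0,"y":0.157,"z":0,"rx":0,"ry":0,"rz":0},{"x":0,"y":0.157,"z":0,"rx":0,"ry":0,"rz":0},{"x":0,"y":0.157,"z":0,"rx":0,"ry":0,"rz":0},{"x":0,"y":0,"z":0,"rx":0,"ry":0,"rz":0}]'

```text
time_s: 13.47
eef_pos: [0.4594, 0.0783, 0.1155]
tool_rot: [0.34, -0.011, 0.941, 0.006]
wrist_force: [-0.8, -0.7, -1.1]
width: 0.081
gripper_force: 0.0
```

```bash
python3 - <<'E'
from h import *
go([.6504,.0667,.03])
for n in("top","scene"):
    f=save(n,n+"4.npz"); a=[f[k] for k in("im","K","R","t")]; f0=np.load(n+"0.npz"); b=[f0[k] for k in("im","K","R","t")]
    print(n,"disc",*circ(*a,np.array([.5075,-.1300]),.047,.034),"table",*circ(*a,np.array([.5075,-.130]),.035,.062),"before",*circ(*b,np.array([.5075,-.130]),.035,.062))
    P=cloud(f["d"],f["K"],f["R"],f["t"]); z=P[...,2]; r=np.hypot(P[...,0]-.5075,P[...,1]+.13)
    for nm,m in(("disc",(r<.043)&(abs(z-.0465)<.005)),("table",(r<.07)&(z>.026)&(z<.0405))):
        q=(P[m]*1000).astype(np.float32); e=cv2.minEnclosingCircle(q[:,:2].copy()); print(nm,m.sum(),np.round(e[0],1),round(e[1],1),np.median(q[:,2]))
a=np.load("top4.npz")["im"][215:305,290:410]; b=np.load("scene4.npz")["im"][270:360,230:350]
cv2.imwrite("pics/f4.png",np.vstack([cv2.resize(a,(400,300),interpolation=cv2.INTER_CUBIC),cv2.resize(b,(400,300),interpolation=cv2.INTER_CUBIC)])[:,:,::-1])
E
```

```text
{'time_s': 13.4667, 'eef_pos': [0.4594, 0.0783, 0.1155], 'joints': [0.021, -0.959, -1.0071, 0.8298, 0.0055, 0.0002], 'wrist_force': [-0.826, -0.7073, -1.1285], 'width': 0.081, 'gripper_force': 0.0}
toolz [ 0.6385  0.0188 -0.7694] tooly [-0.0243  0.9997  0.0043]
units xyz [-0.3684 -0.0663  0.7502] mm 209.58856051069753
top disc [ 508.61449859 -129.12226766] 13.649677276611328 table [ 507.23646032 -130.55576514] 28.757766723632812 before [ 507.26102229 -130.63007022] 28.240543365478516
disc 599 [ 506.8 -130.5] 33.8 45.73081
table 1541 [ 504.3 -133. ] 65.7 33.092083
scene disc [ 505.4178858  -133.15177538] 22.200979232788086 table [ 507.66725724 -128.87163432] 23.27430534362793 before [ 507.67765803 -128.85572216] 22.73906898498535
disc 699 [ 507.  -128.2] 34.9 47.508312
table 1602 [ 504.6 -130.2] 67.2 35.008553
```

```bash
cat >> h.py <<'E'
from scipy.optimize import least_squares
def dcirc(f,c,z0,z1,r,zt):
    """robust circle through the outline of the depth band z0..z1, outline seen at height zt"""
    P=cloud(f["d"],f["K"],f["R"],f["t"]); m=((P[...,2]>z0)&(P[...,2]<z1)&(np.hypot(P[...,0]-c[0],P[...,1]-c[1])<r+.006)).astype(np.uint8)
    cs=cv2.findContours(m,cv2.RETR_LIST,cv2.CHAIN_APPROX_NONE)[0]; p=np.vstack([k[:,0] for k in cs if len(k)>15])
    w=np.array([pray(f["K"],f["R"],f["t"],u,v,zt)[:2] for u,v in p])
    e=np.hypot(*(w-np.array(c)*1000).T); w=w[abs(e-r*1000)<5]
    s=least_squares(lambda s:np.hypot(*(w-s[:2]).T)-s[2],[c[0]*1000,c[1]*1000,r*1000],loss="cauchy",f_scale=.5)
    a=np.degrees(np.arctan2(*(w-s.x[:2]).T[::-1])); return s.x.round(2),len(w),np.histogram(a,8,(-180,180))[0]
E
python3 - <<'E'
from h import *
for n,b in(("top",-.0013),("scene",.0013)):
    f0=np.load(n+"0.npz");f=np.load(n+"4.npz")
    for nm,g,c,z,r in(("L0",f0,(.567,.128),.012,.034),("M0",f0,(.639,.067),.012,.028),("S0",f0,(.476,.169),.012,.022),("knob",f,(.507,-.130),.346,.018),("tab0",f0,(.5075,-.13),.0349,.062),("tab",f,(.5075,-.13),.0349,.062),("disc",f,(.5075,-.13),.0469,.034)):
        print(n,nm,*dcirc(g,c,z+b-.0035,z+b+.004 if nm[:3]!="tab" else .2,r,z))
    uv=proj(f,[.5075,-.1297,.0469]); print(uv,dot(f,*uv,.0469,3))
E
```

```text
top L0 [566.38 127.68  32.71] 88 [11 11 12 11 11 10 11 11]
top M0 [638.79  67.32  26.94] 75 [ 8  9 10 10 10  8 10 10]
top S0 [476.05 168.85  20.7 ] 61 [ 7 10  9  7  7  7  8  6]
top knob [ 507.08 -129.1    16.84] 69 [ 8  8 10  8  9  9  8  9]
top tab0 [ 506.8  -129.68   60.49] 161 [28 23  0 23 20 21 21 25]
top tab [ 506.74 -129.71   60.5 ] 158 [26 25  0 23 20 22 21 21]
top disc [ 506.79 -130.22   32.79] 65 [12  7  0  2 11 11 11 11]
[342.56182034 254.49776177] (np.float64(343.51), np.float64(254.99), np.float64(50.0), array([ 506.5, -131.7,   46.9]))
scene L0 [567.04 129.69  33.05] 63 [ 8 10  7  7  8  9  8  6]
scene M0 [638.04  69.82  27.72] 36 [0 9 7 6 7 7 0 0]
scene S0 [476.81 171.14  20.79] 40 [5 6 4 5 5 6 4 5]
scene knob [ 506.59 -129.65   16.35] 53 [6 7 9 6 6 8 5 6]
scene tab0 [ 507.44 -128.46   60.79] 156 [21 24 19 19 17 20 17 19]
scene tab [ 507.55 -128.46   60.69] 161 [22 28 18 19 17 20 18 19]
scene disc [ 507.48 -128.95   33.03] 83 [10 12 10 11  9 12  9 10]
[285.56253873 311.942469  ] (np.float64(285.8), np.float64(311.15), np.float64(18.0), array([ 508.8, -128.2,   46.9]))
```

Placed disc against table centre differ by only about 0.5 mm in both cameras, so that is good. Next is the middle blank.

Emit:
send_rows --steps '[{"x":-0.0625,"y":0,"z":0.1265,"rx":0,"ry":0,"rz":0},{"x":-0.0625,"y":0,"z":0.1265,"rx":0,"ry":0,"rz":0},{"x":-0.0625,"y":0,"z":0.1265,"rx":0,"ry":0,"rz":0},{"x":-0.0625,"y":0,"z":0.1265,"rx":0,"ry":0,"rz":0},{"x":-0.0625,"y":0,"z":0.1265,"rx":0,"ry":0,"rz":0},{"x":-0.0625,"y":0,"z":0.1265,"rx":0,"ry":0,"rz":0},{"x":0,"y":0,"z":0,"rx":0,"ry":0,"rz":0},{"x":0,"y":0,"z":0,"rx":0,"ry":0,"rz":0},{"x":0,"y":0,"z":0,"rx":0,"ry":0,"rz":0},{"x":0,"y":0,"z":0,"rx":0,"ry":0,"rz":0},{"x":0,"y":0,"z":0,"rx":0,"ry":0,"rz":0}]' --claw 0.52

```text
time_s: 14.48
eef_pos: [0.6549, 0.0653, 0.0322]
tool_rot: [0.341, 0.0, 0.94, 0.0]
wrist_force: [0.1, -1.4, 0.8]
width: 0.0647
gripper_force: 0.0
```

```bash
python3 - <<'E'
from h import *
go([.6483,.067,.0064])
E
```

```text
{'time_s': 14.4833, 'eef_pos': [0.6549, 0.0653, 0.0322], 'joints': [-0.0036, -0.1582, -0.7136, 0.3184, 0.0024, -0.0018], 'wrist_force': [0.0911, -1.3515, 0.766], 'width': 0.0647, 'gripper_force': 0.0}
toolz [ 0.6419  0.     -0.7668] tooly [8.e-04 1.e+00 7.e-04]
units xyz [0.0865 0.0068 0.0623] mm 26.707806802105086
```

Emit:
send_rows --steps '[{"x":0.026,"y":0.0034,"z":0.019,"rx":0,"ry":0,"rz":0},{"x":0.026,"y":0.0034,"z":0.019,"rx":0,"ry":0,"rz":0},{"x":0.0185,"y":0,"z":0.0135,"rx":0,"ry":0,"rz":0},{"x":0.012,"y":0,"z":0.0083,"rx":0,"ry":0,"rz":0},{"x":0,"y":0,"z":0,"rx":0,"ry":0,"rz":0},{"x":0,"y":0,"z":0,"rx":0,"ry":0,"rz":0},{"x":0,"y":0,"z":0,"rx":0,"ry":0,"rz":0}]'

```text
time_s: 15.07
eef_pos: [0.6481, 0.0681, 0.0046]
tool_rot: [0.34, -0.0, 0.941, 0.0]
wrist_force: [0.3, 0.9, -0.0]
width: 0.0651
gripper_force: 0.0
```

```bash
python3 - <<'E'
from h import *
go([.6483,.067,.0064])
E
```

```text
{'time_s': 15.0667, 'eef_pos': [0.6481, 0.0681, 0.0046], 'joints': [0.002, -0.1272, -0.7478, 0.2574, -0.0002, 0.0013], 'wrist_force': [0.2779, 0.9497, -0.0207], 'width': 0.0651, 'gripper_force': 0.0}
toolz [ 0.6387  0.0011 -0.7695] tooly [-8.e-04  1.e+00  7.e-04]
units xyz [-0.0052 -0.0046 -0.0048] mm 2.1027810894142576
```

Emit:
send_rows --steps '[{"x":-0.005,"y":-0.003,"z":-0.005,"rx":0,"ry":0,"rz":0},{"x":0,"y":0,"z":0,"rx":0,"ry":0,"rz":0},{"x":0,"y":0,"z":0,"rx":0,"ry":0,"rz":0},{"x":0,"y":0,"z":0,"rx":0,"ry":0,"rz":0}]'

```text
time_s: 15.4
eef_pos: [0.6485, 0.0672, 0.0068]
tool_rot: [0.34, -0.0, 0.941, 0.0]
wrist_force: [-0.7, 0.1, 0.6]
width: 0.0649
gripper_force: 0.0
```

Emit:
send_rows --steps '[{"x":0,"y":0,"z":0,"rx":0,"ry":0,"rz":0},{"x":0,"y":0,"z":0,"rx":0,"ry":0,"rz":0},{"x":0,"y":0,"z":0,"rx":0,"ry":0,"rz":0},{"x":0,"y":0,"z":0,"rx":0,"ry":0,"rz":0},{"x":0,"y":0,"z":0,"rx":0,"ry":0,"rz":0},{"x":0,"y":0,"z":0,"rx":0,"ry":0,"rz":0}]' --claw -0.5 --grip_force 50

```text
time_s: 15.9
eef_pos: [0.6486, 0.0674, 0.0071]
tool_rot: [0.34, -0.0, 0.94, 0.001]
wrist_force: [-2.5, 0.5, 5.3]
width: 0.0527
gripper_force: 52.0
```

Emit:
send_rows --steps '[{"x":-0.0193,"y":0,"z":-0.023,"rx":0,"ry":0,"rz":0},{"x":-0.0579,"y":0,"z":-0.069,"rx":0,"ry":0,"rz":0},{"x":-0.0579,"y":0,"z":-0.069,"rx":0,"ry":0,"rz":0},{"x":-0.0579,"y":0,"z":-0.069,"rx":0,"ry":0,"rz":0},{"x":0.1011,"y":0,"z":-0.0849,"rx":0,"ry":0,"rz":0},{"x":0.1011,"y":0,"z":-0.0849,"rx":0,"ry":0,"rz":0},{"x":0.1011,"y":0,"z":-0.0849,"rx":0,"ry":0,"rz":0},{"x":0.1011,"y":0,"z":-0.0849,"rx":0,"ry":0,"rz":0},{"x":0,"y":0,"z":0,"rx":0,"ry":0,"rz":0},{"x":0,"y":0,"z":0,"rx":0,"ry":0,"rz":0}]'

```text
time_s: 16.73
eef_pos: [0.5133, 0.067, 0.0793]
tool_rot: [0.338, -0.0, 0.941, 0.0]
wrist_force: [0.5, 0.5, -1.2]
width: 0.0532
gripper_force: 53.7
```

Emit:
send_rows --steps '[{"x":0,"y":-0.08,"z":0,"rx":0,"ry":0,"rz":0},{"x":0,"y":-0.13,"z":0,"rx":0,"ry":0,"rz":0},{"x":0,"y":-0.13,"z":0,"rx":0,"ry":0,"rz":0},{"x":0,"y":-0.13,"z":0,"rx":0,"ry":0,"rz":0},{"x":0,"y":-0.13,"z":0,"rx":0,"ry":0,"rz":0},{"x":0,"y":-0.11,"z":0,"rx":0,"ry":0,"rz":0},{"x":0,"y":-0.0756,"z":0,"rx":0,"ry":0,"rz":0},{"x":0,"y":0,"z":0,"rx":0,"ry":0,"rz":0},{"x":0,"y":0,"z":0,"rx":0,"ry":0,"rz":0},{"x":0,"y":0,"z":0,"rx":0,"ry":0,"rz":0},{"x":0,"y":0,"z":0,"rx":0,"ry":0,"rz":0}]'

```text
time_s: 17.65
eef_pos: [0.5164, -0.1283, 0.0812]
tool_rot: [0.339, -0.001, 0.941, 0.001]
wrist_force: [-0.4, -0.1, -2.9]
width: 0.0528
gripper_force: 53.8
```

```bash
python3 - <<'E'
from h import *
go([.5165,-.1292,.0577])
E
```

```text
{'time_s': 17.65, 'eef_pos': [0.5164, -0.1283, 0.0812], 'joints': [-0.5859, -0.5977, -0.8977, 0.6687, 0.3623, -0.4736], 'wrist_force': [-0.3893, -0.065, -2.9191], 'width': 0.0528, 'gripper_force': 53.7986}
toolz [ 0.6372  0.0025 -0.7707] tooly [-0.0018  1.      0.0017]
units xyz [ 0.0596 -0.0036  0.0725] mm 23.47509717503094
```

Held (about 2.9 N). I descend to roughly 4 mm above expected contact, check the pose, then feel.

Emit:
send_rows --steps '[{"x":0.0149,"y":-0.0036,"z":0.0181,"rx":0,"ry":0,"rz":0},{"x":0.0149,"y":0,"z":0.0181,"rx":0,"ry":0,"rz":0},{"x":0.0149,"y":0,"z":0.0181,"rx":0,"ry":0,"rz":0},{"x":0.0149,"y":0,"z":0.0181,"rx":0,"ry":0,"rz":0},{"x":0,"y":0,"z":0,"rx":0,"ry":0,"rz":0},{"x":0,"y":0,"z":0,"rx":0,"ry":0,"rz":0},{"x":0,"y":0,"z":0,"rx":0,"ry":0,"rz":0},{"x":0,"y":0,"z":0,"rx":0,"ry":0,"rz":0}]'

```text
time_s: 18.32
eef_pos: [0.517, -0.1304, 0.0592]
tool_rot: [0.34, -0.0, 0.941, 0.0]
wrist_force: [0.3, 0.2, -2.6]
width: 0.0527
gripper_force: 53.8
```

```bash
python3 - <<'E'
from h import *
go([.5165,-.1292,.0557])
E
```

```text
{'time_s': 18.3167, 'eef_pos': [0.517, -0.1304, 0.0592], 'joints': [-0.5895, -0.5711, -0.9296, 0.6081, 0.3637, -0.4756], 'wrist_force': [0.3095, 0.2001, -2.6026], 'width': 0.0527, 'gripper_force': 53.801}
toolz [ 6.391e-01  5.000e-04 -7.691e-01] tooly [-6.e-04  1.e+00  2.e-04]
units xyz [0.0104 0.0048 0.0094] mm 3.7038293145203833
```

Emit:
send_rows --steps '[{"x":0.0052,"y":0.0044,"z":0.0047,"rx":0,"ry":0,"rz":0},{"x":0.0052,"y":0,"z":0.0047,"rx":0,"ry":0,"rz":0},{"x":0,"y":0,"z":0,"rx":0,"ry":0,"rz":0},{"x":0,"y":0,"z":0,"rx":0,"ry":0,"rz":0},{"x":0,"y":0,"z":0,"rx":0,"ry":0,"rz":0}]'

```text
time_s: 18.73
eef_pos: [0.5162, -0.1291, 0.0551]
tool_rot: [0.339, -0.0, 0.941, 0.0]
wrist_force: [-0.4, 0.1, -2.1]
width: 0.0533
gripper_force: 53.8
```

Emit:
send_rows --steps '[{"x":0.0013,"y":0,"z":0.0015,"rx":0,"ry":0,"rz":0},{"x":0.0013,"y":0,"z":0.0015,"rx":0,"ry":0,"rz":0},{"x":0,"y":0,"z":0,"rx":0,"ry":0,"rz":0},{"x":0,"y":0,"z":0,"rx":0,"ry":0,"rz":0}]'

```text
time_s: 19.07
eef_pos: [0.5161, -0.1291, 0.054]
tool_rot: [0.339, -0.0, 0.941, 0.0]
wrist_force: [-0.2, -0.5, -2.1]
width: 0.0533
gripper_force: 53.8
```

Emit:
send_rows --steps '[{"x":0.0013,"y":0,"z":0.0015,"rx":0,"ry":0,"rz":0},{"x":0.0013,"y":0,"z":0.0015,"rx":0,"ry":0,"rz":0},{"x":0,"y":0,"z":0,"rx":0,"ry":0,"rz":0},{"x":0,"y":0,"z":0,"rx":0,"ry":0,"rz":0}]'

```text
time_s: 19.4
eef_pos: [0.5166, -0.1292, 0.0539]
tool_rot: [0.34, -0.0, 0.94, 0.0]
wrist_force: [-0.2, 1.4, 0.3]
width: 0.0531
gripper_force: 54.1
```

Emit:
send_rows --steps '[{"x":0,"y":0,"z":0,"rx":0,"ry":0,"rz":0},{"x":0,"y":0,"z":0,"rx":0,"ry":0,"rz":0},{"x":0,"y":0,"z":0,"rx":0,"ry":0,"rz":0},{"x":0,"y":0,"z":0,"rx":0,"ry":0,"rz":0},{"x":0,"y":0,"z":0,"rx":0,"ry":0,"rz":0}]' --claw 0.6

```text
time_s: 19.82
eef_pos: [0.5163, -0.1292, 0.0533]
tool_rot: [0.34, -0.0, 0.941, 0.0]
wrist_force: [0.7, -1.1, 0.3]
width: 0.0682
gripper_force: 0.0
```

Emit:
send_rows --steps '[{"x":0,"y":0,"z":-0.04,"rx":0,"ry":0,"rz":0},{"x":0,"y":0,"z":-0.08,"rx":0,"ry":0,"rz":0},{"x":0,"y":0,"z":-0.08,"rx":0,"ry":0,"rz":0},{"x":0,"y":0.15,"z":0,"rx":0,"ry":0,"rz":0},{"x":0,"y":0.15,"z":0,"rx":0,"ry":0,"rz":0},{"x":0,"y":0.15,"z":0,"rx":0,"ry":0,"rz":0},{"x":0,"y":0.15,"z":0,"rx":0,"ry":0,"rz":0},{"x":0,"y":0.15,"z":0,"rx":0,"ry":0,"rz":0},{"x":0,"y":0.15,"z":0,"rx":0,"ry":0,"rz":0},{"x":0,"y":0.15,"z":0,"rx":0,"ry":0,"rz":0},{"x":0,"y":0.13,"z":0,"rx":0,"ry":0,"rz":0},{"x":0,"y":0,"z":0,"rx":0,"ry":0,"rz":0}]'

```text
time_s: 20.82
eef_pos: [0.4831, 0.1731, 0.0922]
tool_rot: [0.339, -0.005, 0.941, 0.004]
wrist_force: [-0.9, 0.5, 0.1]
width: 0.0683
gripper_force: 0.0
```

```bash
python3 - <<'E'
from h import *
go([.4852,.1686,.04])
for n,b in(("top",-.0013),("scene",.0013)):
    f=save(n,n+"5.npz")
    for nm,c,z,r in(("S0",(.476,.169),.012,.022),("tab",(.5075,-.13),.0349,.062),("L",(.5075,-.13),.0469,.034),("M",(.5075,-.13),.0589,.028)):
        print(n,nm,*dcirc(f,c,z+b-.0035,.2 if nm in("tab","L") else z+b+.004,r,z))
    P=cloud(f["d"],f["K"],f["R"],f["t"]); q=P[(np.hypot(P[...,0]-.507,P[...,1]+.13)<.024)&(abs(P[...,2]-.0589-b)<.004)]
    print(np.linalg.lstsq(np.c_[q[:,:2]-[.507,-.13],np.ones(len(q))],q[:,2],rcond=None)[0].round(4))
E
```

```text
{'time_s': 20.8167, 'eef_pos': [0.4831, 0.1731, 0.0922], 'joints': [0.3373, -0.6737, -0.9252, 0.6524, -0.2026, 0.2553], 'wrist_force': [-0.8535, 0.4667, 0.0655], 'width': 0.0683, 'gripper_force': 0.0}
toolz [ 0.6384  0.0107 -0.7697] tooly [-0.0128  0.9999  0.0033]
units xyz [ 0.127  -0.0188  0.1658] mm 52.42367375563352
top S0 [476.08 169.02  20.63] 59 [7 7 8 8 7 8 7 7]
top tab [ 506.73 -129.71   60.55] 153 [22 23  0 23 21 22 21 21]
top L [ 506.8  -130.42   32.93] 68 [12  6  0  2 11 11 12 14]
top M [ 506.77 -129.72   26.47] 55 [ 9  4  0  4  9 10 10  9]
[-0.0014 -0.0288  0.0579]
scene S0 [476.7  171.11  20.76] 39 [4 6 4 5 5 6 4 5]
scene tab [ 507.64 -128.38   60.78] 161 [20 25 20 19 18 20 20 19]
scene L [ 507.83 -128.07   33.19] 85 [11 12 12 10  9 12  8 11]
scene M [ 507.78 -128.44   26.99] 69 [ 9 10  7  9  8  9  9  8]
[0.0048 0.0035 0.0597]
```

Middle is centred within about 0.1 mm and lies flat. Before reaching for the small blank I check how close the hose is.

```bash
python3 - <<'E'
from h import *
for n in("top","scene"):
    f=np.load(n+"0.npz"); P=cloud(f["d"],f["K"],f["R"],f["t"]).reshape(-1,3)
    for x in np.arange(.28,.58,.02):
        for zlo in(.018,):
            q=P[(abs(P[:,0]-x)<.01)&(P[:,2]>zlo)&(P[:,2]<.3)&(P[:,1]>.15)&(P[:,1]<.3)]
            if len(q): i=q[:,1].argsort()[:5]; print(n,round(x,2),q[i].mean(0).round(3),"zmax y<.225",q[q[:,1]<.225][:,2].max(initial=0).round(3))
E
```

```text
top 0.34 [0.348 0.294 0.056] zmax y<.225 0.0
top 0.36 [0.368 0.275 0.067] zmax y<.225 0.0
top 0.38 [0.387 0.266 0.036] zmax y<.225 0.0
top 0.4 [0.408 0.223 0.072] zmax y<.225 0.078
top 0.42 [0.422 0.219 0.019] zmax y<.225 0.08
top 0.44 [0.444 0.21  0.02 ] zmax y<.225 0.024
top 0.46 [0.456 0.209 0.022] zmax y<.225 0.029
top 0.48 [0.481 0.211 0.019] zmax y<.225 0.031
top 0.5 [0.495 0.211 0.021] zmax y<.225 0.032
top 0.52 [0.515 0.213 0.024] zmax y<.225 0.031
top 0.54 [0.537 0.215 0.02 ] zmax y<.225 0.033
top 0.56 [0.552 0.218 0.027] zmax y<.225 0.032
scene 0.34 [0.349 0.296 0.056] zmax y<.225 0.0
scene 0.36 [0.368 0.276 0.049] zmax y<.225 0.0
scene 0.38 [0.385 0.266 0.02 ] zmax y<.225 0.0
scene 0.4 [0.409 0.226 0.072] zmax y<.225 0.069
scene 0.42 [0.426 0.217 0.02 ] zmax y<.225 0.075
scene 0.44 [0.446 0.211 0.019] zmax y<.225 0.025
scene 0.46 [0.459 0.21  0.023] zmax y<.225 0.028
scene 0.48 [0.479 0.211 0.021] zmax y<.225 0.032
scene 0.5 [0.497 0.212 0.021] zmax y<.225 0.032
scene 0.52 [0.52  0.215 0.024] zmax y<.225 0.033
scene 0.54 [0.535 0.216 0.026] zmax y<.225 0.034
scene 0.56 [0.555 0.22  0.029] zmax y<.225 0.031
```

The hose edge at y≈0.21 is too close for a straight approach. I'll yaw the hand 55° (pointing forward-left) to pick the small blank.

Emit:
send_rows --steps '[{"x":0,"y":0,"z":0,"rx":-0.1462,"ry":0,"rz":-0.1764},{"x":0,"y":0,"z":0,"rx":-0.1462,"ry":0,"rz":-0.1764},{"x":0,"y":0,"z":0,"rx":-0.1462,"ry":0,"rz":-0.1764},{"x":0,"y":0,"z":0,"rx":-0.1462,"ry":0,"rz":-0.1764},{"x":0,"y":0,"z":0,"rx":-0.1462,"ry":0,"rz":-0.1764},{"x":0,"y":0,"z":0,"rx":-0.1462,"ry":0,"rz":-0.1764},{"x":0,"y":0,"z":0,"rx":-0.1462,"ry":0,"rz":-0.1764},{"x":0,"y":0,"z":0,"rx":-0.1462,"ry":0,"rz":-0.1764},{"x":0,"y":0,"z":0,"rx":0,"ry":0,"rz":0},{"x":0,"y":0,"z":0,"rx":0,"ry":0,"rz":0},{"x":0,"y":0,"z":0,"rx":0,"ry":0,"rz":0}]' --claw 0.2

```text
time_s: 21.83
eef_pos: [0.484, 0.1647, 0.0916]
tool_rot: [0.301, -0.432, 0.835, 0.156]
wrist_force: [0.4, -0.1, 0.1]
width: 0.0514
gripper_force: 0.0
```

```bash
python3 - <<'E'
from h import *
o,M=st(); print("up in tool",M[2].round(4)); go([.4807,.1755,.03])
E
```

```text
{'time_s': 21.8333, 'eef_pos': [0.484, 0.1647, 0.0916], 'joints': [-0.1822, -0.4292, -0.746, 0.9195, 0.6184, -1.0297], 'wrist_force': [0.3955, -0.1392, 0.1159], 'width': 0.0514, 'gripper_force': 0.0}
toolz [ 0.368   0.5217 -0.7697] tooly [-8.166e-01  5.772e-01  8.000e-04]
up in tool [-0.6385  0.0008 -0.7697]
{'time_s': 21.8333, 'eef_pos': [0.484, 0.1647, 0.0916], 'joints': [-0.1822, -0.4292, -0.746, 0.9195, 0.6184, -1.0297], 'wrist_force': [0.3955, -0.1392, 0.1159], 'width': 0.0514, 'gripper_force': 0.0}
toolz [ 0.368   0.5217 -0.7697] tooly [-8.166e-01  5.772e-01  8.000e-04]
units xyz [0.136  0.0353 0.2073] mm 62.6217431935142
```

Emit:
send_rows --steps '[{"x":0.034,"y":0.0177,"z":0.0518,"rx":0,"ry":0,"rz":0},{"x":0.034,"y":0.0176,"z":0.0518,"rx":0,"ry":0,"rz":0},{"x":0.034,"y":0,"z":0.0518,"rx":0,"ry":0,"rz":0},{"x":0.034,"y":0,"z":0.0518,"rx":0,"ry":0,"rz":0},{"x":0,"y":0,"z":0,"rx":0,"ry":0,"rz":0},{"x":0,"y":0,"z":0,"rx":0,"ry":0,"rz":0},{"x":0,"y":0,"z":0,"rx":0,"ry":0,"rz":0},{"x":0,"y":0,"z":0,"rx":0,"ry":0,"rz":0}]'

```text
time_s: 22.5
eef_pos: [0.4818, 0.1767, 0.0322]
tool_rot: [0.303, -0.435, 0.834, 0.156]
wrist_force: [0.2, -0.4, 0.1]
width: 0.0513
gripper_force: 0.0
```

```bash
python3 - <<'E'
from h import *
go([.4807,.1757,.0083])
E
```

```text
{'time_s': 22.5, 'eef_pos': [0.4818, 0.1767, 0.0322], 'joints': [-0.152, -0.3723, -0.8352, 0.7522, 0.6101, -1.0002], 'wrist_force': [0.1804, -0.4255, 0.0779], 'width': 0.0513, 'gripper_force': 0.0}
toolz [ 0.3688  0.5231 -0.7683] tooly [-0.8193  0.5733 -0.003 ]
units xyz [0.0655 0.0016 0.0699] mm 23.95252049250006
```

Emit:
send_rows --steps '[{"x":0.0218,"y":0.0016,"z":0.0233,"rx":0,"ry":0,"rz":0},{"x":0.0218,"y":0,"z":0.0233,"rx":0,"ry":0,"rz":0},{"x":0.0219,"y":0,"z":0.0233,"rx":0,"ry":0,"rz":0},{"x":0,"y":0,"z":0,"rx":0,"ry":0,"rz":0},{"x":0,"y":0,"z":0,"rx":0,"ry":0,"rz":0},{"x":0,"y":0,"z":0,"rx":0,"ry":0,"rz":0},{"x":0,"y":0,"z":0,"rx":0,"ry":0,"rz":0},{"x":0,"y":0,"z":0,"rx":0,"ry":0,"rz":0}]'

```text
time_s: 23.17
eef_pos: [0.48, 0.1756, 0.0068]
tool_rot: [0.301, -0.435, 0.834, 0.157]
wrist_force: [-0.4, -0.1, -0.0]
width: 0.0514
gripper_force: 0.0
```

```bash
python3 - <<'E'
from h import *
go([.4807,.1757,.0083])
E
```

```text
{'time_s': 23.1667, 'eef_pos': [0.48, 0.1756, 0.0068], 'joints': [-0.1555, -0.3338, -0.8632, 0.6909, 0.6112, -1.0043], 'wrist_force': [-0.4047, -0.0894, -0.0338], 'width': 0.0514, 'gripper_force': 0.0}
toolz [ 0.3667  0.5234 -0.7692] tooly [-8.194e-01  5.733e-01 -6.000e-04]
units xyz [-0.0053 -0.002  -0.0036] mm 1.6782567059315294
```

Up 1.2 mm, then close.

Emit:
send_rows --steps '[{"x":-0.0048,"y":-0.002,"z":-0.0033,"rx":0,"ry":0,"rz":0},{"x":0,"y":0,"z":0,"rx":0,"ry":0,"rz":0},{"x":0,"y":0,"z":0,"rx":0,"ry":0,"rz":0}]'

```text
time_s: 23.42
eef_pos: [0.4807, 0.1757, 0.0082]
tool_rot: [0.301, -0.435, 0.834, 0.157]
wrist_force: [0.2, 0.3, -0.6]
width: 0.0513
gripper_force: 0.0
```

Emit:
send_rows --steps '[{"x":0,"y":0,"z":0,"rx":0,"ry":0,"rz":0},{"x":0,"y":0,"z":0,"rx":0,"ry":0,"rz":0},{"x":0,"y":0,"z":0,"rx":0,"ry":0,"rz":0},{"x":0,"y":0,"z":0,"rx":0,"ry":0,"rz":0},{"x":0,"y":0,"z":0,"rx":0,"ry":0,"rz":0},{"x":0,"y":0,"z":0,"rx":0,"ry":0,"rz":0}]' --claw -0.6 --grip_force 45

```text
time_s: 23.92
eef_pos: [0.4808, 0.1757, 0.0084]
tool_rot: [0.302, -0.435, 0.834, 0.157]
wrist_force: [-2.8, -1.9, 4.7]
width: 0.0414
gripper_force: 45.1
```

Emit:
send_rows --steps '[{"x":-0.0193,"y":0,"z":-0.023,"rx":0,"ry":0,"rz":0},{"x":-0.0579,"y":0,"z":-0.069,"rx":0,"ry":0,"rz":0},{"x":-0.0579,"y":0,"z":-0.069,"rx":0,"ry":0,"rz":0},{"x":-0.0579,"y":0,"z":-0.069,"rx":0,"ry":0,"rz":0},{"x":0,"y":0,"z":0,"rx":0,"ry":0,"rz":0},{"x":0,"y":0,"z":0,"rx":0,"ry":0,"rz":0},{"x":0,"y":0,"z":0,"rx":0,"ry":0,"rz":0}]'

```text
time_s: 24.5
eef_pos: [0.4794, 0.176, 0.0811]
tool_rot: [0.3, -0.434, 0.835, 0.157]
wrist_force: [-0.3, 0.9, -1.4]
width: 0.0412
gripper_force: 45.7
```

Emit:
send_rows --steps '[{"x":0,"y":0,"z":0,"rx":0.1462,"ry":0,"rz":0.1764},{"x":0,"y":0,"z":0,"rx":0.1462,"ry":0,"rz":0.1764},{"x":0,"y":0,"z":0,"rx":0.1462,"ry":0,"rz":0.1764},{"x":0,"y":0,"z":0,"rx":0.1462,"ry":0,"rz":0.1764},{"x":0,"y":0,"z":0,"rx":0.1462,"ry":0,"rz":0.1764},{"x":0,"y":0,"z":0,"rx":0.1462,"ry":0,"rz":0.1764},{"x":0,"y":0,"z":0,"rx":0.1462,"ry":0,"rz":0.1764},{"x":0,"y":0,"z":0,"rx":0.1462,"ry":0,"rz":0.1764},{"x":0,"y":0,"z":0,"rx":0,"ry":0,"rz":0},{"x":0,"y":0,"z":0,"rx":0,"ry":0,"rz":0},{"x":0,"y":0,"z":0,"rx":0,"ry":0,"rz":0},{"x":0,"y":0,"z":0,"rx":0,"ry":0,"rz":0}]'

```text
time_s: 25.5
eef_pos: [0.48, 0.175, 0.0813]
tool_rot: [0.338, -0.0, 0.941, 0.0]
wrist_force: [-0.8, 0.1, -1.7]
width: 0.0413
gripper_force: 46.0
```

```bash
python3 - <<'E'
from h import *
go([.5147,-.1,.076])
E
```

```text
{'time_s': 25.5, 'eef_pos': [0.48, 0.175, 0.0813], 'joints': [0.3551, -0.66, -0.9381, 0.6339, -0.223, 0.278], 'wrist_force': [-0.7542, 0.0878, -1.6631], 'width': 0.0413, 'gripper_force': 46.0103}
toolz [ 6.367e-01  2.000e-04 -7.711e-01] tooly [-6.e-04  1.e+00 -2.e-04]
units xyz [-0.0929 -1.1     0.1046] mm 277.208685571418
```

Emit:
send_rows --steps '[{"x":-0.0232,"y":-0.08,"z":0.0261,"rx":0,"ry":0,"rz":0},{"x":-0.0232,"y":-0.13,"z":0.0261,"rx":0,"ry":0,"rz":0},{"x":-0.0232,"y":-0.13,"z":0.0261,"rx":0,"ry":0,"rz":0},{"x":-0.0233,"y":-0.13,"z":0.0261,"rx":0,"ry":0,"rz":0},{"x":0,"y":-0.13,"z":0,"rx":0,"ry":0,"rz":0},{"x":0,"y":-0.13,"z":0,"rx":0,"ry":0,"rz":0},{"x":0,"y":-0.13,"z":0,"rx":0,"ry":0,"rz":0},{"x":0,"y":-0.13,"z":0,"rx":0,"ry":0,"rz":0},{"x":0,"y":-0.11,"z":0,"rx":0,"ry":0,"rz":0},{"x":0,"y":-0.07,"z":0,"rx":0,"ry":0,"rz":0},{"x":0,"y":-0.04,"z":0,"rx":0,"ry":0,"rz":0},{"x":0,"y":0,"z":0,"rx":0,"ry":0,"rz":0}]'

```text
time_s: 26.5
eef_pos: [0.5147, -0.1308, 0.0778]
tool_rot: [0.34, 0.003, 0.941, -0.001]
wrist_force: [-0.4, -0.6, -1.7]
width: 0.0412
gripper_force: 46.1
```

Emit:
send_rows --steps '[{"x":0,"y":0,"z":0,"rx":0,"ry":0,"rz":0},{"x":0,"y":0,"z":0,"rx":0,"ry":0,"rz":0},{"x":0,"y":0,"z":0,"rx":0,"ry":0,"rz":0},{"x":0,"y":0,"z":0,"rx":0,"ry":0,"rz":0}]'

```text
time_s: 26.83
eef_pos: [0.5151, -0.1256, 0.0772]
tool_rot: [0.339, -0.001, 0.941, 0.001]
wrist_force: [0.2, -0.7, -0.6]
width: 0.0414
gripper_force: 46.1
```

```bash
python3 - <<'E'
from h import *
go([.5147,-.1292,.0695])
for n,b in(("top",-.0013),("scene",.0013)):
    f=save(n,n+"6.npz"); z=.0800; print(n,*dcirc(f,(.507,-.13),z+b-.006,z+b+.006,.022,z))
E
```

```text
{'time_s': 26.8333, 'eef_pos': [0.5151, -0.1256, 0.0772], 'joints': [-0.5814, -0.6048, -0.9108, 0.6594, 0.3598, -0.4696], 'wrist_force': [0.1718, -0.7393, -0.6142], 'width': 0.0414, 'gripper_force': 46.1028}
toolz [ 0.6384  0.0018 -0.7697] tooly [-2.e-03  1.e+00  7.e-04]
units xyz [ 0.0209 -0.0144  0.0225] mm 8.490357736612559
top [ 508.16 -126.42   21.02] 42 [7 0 0 5 7 8 7 8]
scene [ 510.1  -124.36   19.85] 21 [0 0 2 7 6 1 5 0]
```

Emit:
send_rows --steps '[{"x":0.0079,"y":-0.0144,"z":0.0068,"rx":0,"ry":0,"rz":0},{"x":0.0079,"y":0,"z":0.0068,"rx":0,"ry":0,"rz":0},{"x":0.0079,"y":0,"z":0.0068,"rx":0,"ry":0,"rz":0},{"x":0,"y":0,"z":0,"rx":0,"ry":0,"rz":0},{"x":0,"y":0,"z":0,"rx":0,"ry":0,"rz":0},{"x":0,"y":0,"z":0,"rx":0,"ry":0,"rz":0},{"x":0,"y":0,"z":0,"rx":0,"ry":0,"rz":0},{"x":0,"y":0,"z":0,"rx":0,"ry":0,"rz":0}]'

```text
time_s: 27.6
eef_pos: [0.514, -0.1301, 0.0699]
tool_rot: [0.339, -0.0, 0.941, 0.0]
wrist_force: [1.1, -0.0, -1.0]
width: 0.0413
gripper_force: 46.1
```

```bash
python3 - <<'E'
from h import *
go([.5138,-.1292,.0685])
for n,b in(("top",-.0013),("scene",.0013)):
    f=save(n,n+"7.npz"); z=.0720; print(n,*dcirc(f,(.507,-.13),z+b-.005,z+b+.005,.022,z))
E
```

```text
{'time_s': 27.6, 'eef_pos': [0.514, -0.1301, 0.0699], 'joints': [-0.5938, -0.5939, -0.9196, 0.6429, 0.3661, -0.4794], 'wrist_force': [1.0915, -0.0222, -0.9514], 'width': 0.0413, 'gripper_force': 46.1031}
toolz [ 0.6387  0.0008 -0.7695] tooly [-6.e-04  1.e+00  5.e-04]
units xyz [0.0042 0.0037 0.0036] mm 1.6569383779601186
top [ 506.73 -131.01   21.06] 35 [9 0 0 4 9 4 0 9]
scene [ 505.98 -127.63   22.4 ] 31 [0 0 1 8 7 8 7 0]
```

Emit:
send_rows --steps '[{"x":0.0026,"y":0.0033,"z":0.003,"rx":0,"ry":0,"rz":0},{"x":0,"y":0,"z":0,"rx":0,"ry":0,"rz":0},{"x":0,"y":0,"z":0,"rx":0,"ry":0,"rz":0},{"x":0,"y":0,"z":0,"rx":0,"ry":0,"rz":0}]'

```text
time_s: 28.03
eef_pos: [0.5138, -0.1292, 0.0685]
tool_rot: [0.339, -0.0, 0.941, 0.0]
wrist_force: [-0.6, 0.3, -1.5]
width: 0.0409
gripper_force: 46.1
```

Emit:
send_rows --steps '[{"x":0.0013,"y":0,"z":0.0015,"rx":0,"ry":0,"rz":0},{"x":0.0013,"y":0,"z":0.0015,"rx":0,"ry":0,"rz":0},{"x":0,"y":0,"z":0,"rx":0,"ry":0,"rz":0},{"x":0,"y":0,"z":0,"rx":0,"ry":0,"rz":0},{"x":0,"y":0,"z":0,"rx":0,"ry":0,"rz":0}]'

```text
time_s: 28.45
eef_pos: [0.5138, -0.1292, 0.0676]
tool_rot: [0.339, -0.0, 0.941, 0.0]
wrist_force: [0.3, -0.0, -1.1]
width: 0.0412
gripper_force: 46.1
```

Emit:
send_rows --steps '[{"x":0.0013,"y":0,"z":0.0015,"rx":0,"ry":0,"rz":0},{"x":0,"y":0,"z":0,"rx":0,"ry":0,"rz":0},{"x":0,"y":0,"z":0,"rx":0,"ry":0,"rz":0},{"x":0,"y":0,"z":0,"rx":0,"ry":0,"rz":0}]'

```text
time_s: 28.78
eef_pos: [0.5139, -0.1293, 0.0673]
tool_rot: [0.339, -0.0, 0.941, 0.0]
wrist_force: [-0.1, -0.4, -0.6]
width: 0.0413
gripper_force: 46.2
```

Emit:
send_rows --steps '[{"x":0.0013,"y":0,"z":0.0015,"rx":0,"ry":0,"rz":0},{"x":0,"y":0,"z":0,"rx":0,"ry":0,"rz":0},{"x":0,"y":0,"z":0,"rx":0,"ry":0,"rz":0},{"x":0,"y":0,"z":0,"rx":0,"ry":0,"rz":0}]'

```text
time_s: 29.12
eef_pos: [0.5142, -0.1293, 0.0672]
tool_rot: [0.34, -0.0, 0.941, 0.0]
wrist_force: [-0.3, 1.0, 0.6]
width: 0.0416
gripper_force: 46.4
```

Emit:
send_rows --steps '[{"x":0.0008,"y":0,"z":0.0009,"rx":0,"ry":0,"rz":0},{"x":0,"y":0,"z":0,"rx":0,"ry":0,"rz":0},{"x":0,"y":0,"z":0,"rx":0,"ry":0,"rz":0},{"x":0,"y":0,"z":0,"rx":0,"ry":0,"rz":0}]'

```text
time_s: 29.45
eef_pos: [0.5143, -0.1294, 0.0672]
tool_rot: [0.34, -0.0, 0.94, 0.0]
wrist_force: [-1.5, 0.1, 4.0]
width: 0.0412
gripper_force: 46.7
```

Emit:
send_rows --steps '[{"x":-0.0008,"y":0,"z":-0.0009,"rx":0,"ry":0,"rz":0},{"x":0,"y":0,"z":0,"rx":0,"ry":0,"rz":0},{"x":0,"y":0,"z":0,"rx":0,"ry":0,"rz":0},{"x":0,"y":0,"z":0,"rx":0,"ry":0,"rz":0},{"x":0,"y":0,"z":0,"rx":0,"ry":0,"rz":0},{"x":0,"y":0,"z":0,"rx":0,"ry":0,"rz":0}]' --claw 0.3

```text
time_s: 29.95
eef_pos: [0.5137, -0.1291, 0.0663]
tool_rot: [0.339, -0.0, 0.941, 0.001]
wrist_force: [0.2, -0.4, 0.8]
width: 0.0557
gripper_force: 0.0
```

Emit:
send_rows --steps '[{"x":0,"y":0,"z":-0.04,"rx":0,"ry":0,"rz":0},{"x":0,"y":0,"z":-0.08,"rx":0,"ry":0,"rz":0},{"x":0,"y":0,"z":-0.08,"rx":0,"ry":0,"rz":0},{"x":0,"y":0.15,"z":0,"rx":0,"ry":0,"rz":0},{"x":0,"y":0.15,"z":0,"rx":0,"ry":0,"rz":0},{"x":0,"y":0.15,"z":0,"rx":0,"ry":0,"rz":0},{"x":0,"y":0.15,"z":0,"rx":0,"ry":0,"rz":0},{"x":0,"y":0,"z":0,"rx":0,"ry":0,"rz":0},{"x":0,"y":0,"z":0,"rx":0,"ry":0,"rz":0},{"x":0,"y":0,"z":0,"rx":0,"ry":0,"rz":0}]'

```text
time_s: 30.78
eef_pos: [0.4818, 0.0213, 0.1052]
tool_rot: [0.339, -0.001, 0.941, 0.0]
wrist_force: [-0.3, -0.1, 0.8]
width: 0.0556
gripper_force: 0.0
```

```bash
python3 - <<'E'
from h import *
st()
for n,b in(("top",-.0013),("scene",.0013)):
    f=save(n,n+"8.npz")
    for nm,c,z,r in(("tab",(.5075,-.13),.0349,.062),("L",(.5075,-.13),.0469,.034),("M",(.5075,-.13),.0589,.028),("S",(.5075,-.13),.0709,.022)):
        print(n,nm,*dcirc(f,c,z+b-.0035,z+b+.004 if nm=="S" else .2,r,z))
    P=cloud(f["d"],f["K"],f["R"],f["t"]); q=P[(np.hypot(P[...,0]-.507,P[...,1]+.13)<.018)&(abs(P[...,2]-.0709-b)<.004)]
    print(np.linalg.lstsq(np.c_[q[:,:2]-[.507,-.13],np.ones(len(q))],q[:,2],rcond=None)[0].round(4))
E
```

```text
{'time_s': 30.7833, 'eef_pos': [0.4818, 0.0213, 0.1052], 'joints': [-0.1662, -0.8934, -1.0011, 0.7777, 0.1073, -0.1301], 'wrist_force': [-0.2563, -0.1167, 0.808], 'width': 0.0556, 'gripper_force': 0.0}
toolz [ 0.6384  0.0016 -0.7697] tooly [-2.3e-03  1.0e+00  1.0e-04]
top tab [ 506.81 -129.7    60.47] 147 [22 16  0 23 21 23 21 21]
top L [ 506.77 -130.34   32.92] 64 [12  6  0  2 11 11 11 11]
top M [ 506.64 -129.62   26.8 ] 59 [ 9  7  0  4 10  9 11  9]
top S [ 506.56 -129.63   21.08] 46 [9 1 0 5 8 7 7 9]
[0.0016 0.0361 0.0695]
scene tab [ 507.44 -128.37   60.65] 157 [20 25 19 18 18 20 18 19]
scene L [ 507.93 -128.27   33.18] 85 [11 13 10 10 10 12  8 11]
scene M [ 507.82 -128.21   27.27] 69 [ 9 10  8  8  8 10  7  9]
scene S [ 507.64 -127.81   20.83] 54 [7 8 6 7 6 7 6 7]
[-0.0319  0.0003  0.0715]
```

Stack is all within about 0.5 mm of the axis and flat. Next I turn the tool vertical, shut the fingers, rise and go over the knob.

Emit:
send_rows --steps '[{"x":0,"y":0,"z":0,"rx":0,"ry":0.2204,"rz":0},{"x":0,"y":0,"z":0,"rx":0,"ry":0.2204,"rz":0},{"x":0,"y":0,"z":0,"rx":0,"ry":0.2204,"rz":0},{"x":0,"y":0,"z":0,"rx":0,"ry":0.2204,"rz":0},{"x":0,"y":0,"z":0,"rx":0,"ry":0.2204,"rz":0},{"x":0,"y":0,"z":0,"rx":0,"ry":0.2204,"rz":0},{"x":0,"y":0,"z":-0.1,"rx":0,"ry":0,"rz":0},{"x":0,"y":0,"z":-0.15,"rx":0,"ry":0,"rz":0},{"x":0,"y":0,"z":-0.15,"rx":0,"ry":0,"rz":0},{"x":0,"y":0,"z":-0.15,"rx":0,"ry":0,"rz":0},{"x":0,"y":0,"z":-0.15,"rx":0,"ry":0,"rz":0},{"x":0,"y":0,"z":-0.15,"rx":0,"ry":0,"rz":0}]' --claw -1

```text
time_s: 31.88
eef_pos: [0.4824, 0.0176, 0.319]
tool_rot: [-0.0, 0.003, 1.0, 0.0]
wrist_force: [0.9, 0.5, 0.4]
width: -0.0002
gripper_force: 0.0
```

Emit:
send_rows --steps '[{"x":0,"y":0,"z":-0.15,"rx":0,"ry":0,"rz":0},{"x":0,"y":0,"z":-0.1,"rx":0,"ry":0,"rz":0},{"x":0,"y":0,"z":-0.07,"rx":0,"ry":0,"rz":0},{"x":0,"y":0,"z":0,"rx":0,"ry":0,"rz":0},{"x":0,"y":0,"z":0,"rx":0,"ry":0,"rz":0},{"x":0,"y":0,"z":0,"rx":0,"ry":0,"rz":0},{"x":0,"y":0,"z":0,"rx":0,"ry":0,"rz":0}]'

```text
time_s: 32.47
eef_pos: [0.4817, 0.0195, 0.3957]
tool_rot: [-0.002, 0.001, 1.0, 0.001]
wrist_force: [0.1, -0.4, -0.7]
width: -0.0
gripper_force: 0.0
```

```bash
python3 - <<'E'
from h import *
go([.507,-.1292,.365])
E
```

```text
{'time_s': 32.4667, 'eef_pos': [0.4817, 0.0195, 0.3957], 'joints': [-0.0993, 0.0556, 0.4466, 1.9652, 0.0008, -0.0977], 'wrist_force': [0.0838, -0.3802, -0.6936], 'width': -0.0, 'gripper_force': 0.0}
toolz [-0.0034  0.0011 -1.    ] tooly [0.0015 1.     0.0011]
units xyz [-0.1026 -0.5948  0.1218] mm 153.93890923919284
```

Emit:
send_rows --steps '[{"x":-0.0256,"y":-0.12,"z":0,"rx":0,"ry":0,"rz":0},{"x":-0.0256,"y":-0.15,"z":0,"rx":0,"ry":0,"rz":0},{"x":-0.0257,"y":-0.15,"z":0,"rx":0,"ry":0,"rz":0},{"x":-0.0257,"y":-0.12,"z":0,"rx":0,"ry":0,"rz":0},{"x":0,"y":-0.0548,"z":0,"rx":0,"ry":0,"rz":0},{"x":0,"y":0,"z":0.06,"rx":0,"ry":0,"rz":0},{"x":0,"y":0,"z":0.06,"rx":0,"ry":0,"rz":0},{"x":0,"y":0,"z":0,"rx":0,"ry":0,"rz":0},{"x":0,"y":0,"z":0,"rx":0,"ry":0,"rz":0},{"x":0,"y":0,"z":0,"rx":0,"ry":0,"rz":0},{"x":0,"y":0,"z":0,"rx":0,"ry":0,"rz":0}]'

```text
time_s: 33.38
eef_pos: [0.5076, -0.1277, 0.3686]
tool_rot: [0.001, -0.001, 1.0, 0.0]
wrist_force: [0.1, 0.6, 0.2]
width: 0.0001
gripper_force: 0.0
```

```bash
python3 - <<'E'
from h import *
go([.507,-.1292,.345])
E
```

```text
{'time_s': 33.3833, 'eef_pos': [0.5076, -0.1277, 0.3686], 'joints': [-0.3751, 0.1312, 0.4695, 1.908, 0.0007, -0.3764], 'wrist_force': [0.0956, 0.6375, 0.2157], 'width': 0.0001, 'gripper_force': 0.0}
toolz [ 1.4e-03  2.0e-04 -1.0e+00] tooly [-1.3e-03  1.0e+00  2.0e-04]
units xyz [ 0.0027 -0.0059  0.0946] mm 23.69551901372456
```

Emit:
send_rows --steps '[{"x":0,"y":-0.003,"z":0.03,"rx":0,"ry":0,"rz":0},{"x":0,"y":0,"z":0.03,"rx":0,"ry":0,"rz":0},{"x":0,"y":0,"z":0.02,"rx":0,"ry":0,"rz":0},{"x":0,"y":0,"z":0.01,"rx":0,"ry":0,"rz":0},{"x":0,"y":0,"z":0.01,"rx":0,"ry":0,"rz":0},{"x":0,"y":0,"z":0,"rx":0,"ry":0,"rz":0},{"x":0,"y":0,"z":0,"rx":0,"ry":0,"rz":0},{"x":0,"y":0,"z":0,"rx":0,"ry":0,"rz":0}]'

```text
time_s: 34.05
eef_pos: [0.5075, -0.1287, 0.343]
tool_rot: [0.0, -0.0, 1.0, 0.0]
wrist_force: [-0.7, 0.9, 3.6]
width: -0.0
gripper_force: 1.6
```

Emit:
send_rows --steps '[{"x":0,"y":0,"z":0.03,"rx":0,"ry":0,"rz":0},{"x":0,"y":0,"z":0.03,"rx":0,"ry":0,"rz":0},{"x":0,"y":0,"z":0.03,"rx":0,"ry":0,"rz":0},{"x":0,"y":0,"z":0,"rx":0,"ry":0,"rz":0},{"x":0,"y":0,"z":0,"rx":0,"ry":0,"rz":0},{"x":0,"y":0,"z":0,"rx":0,"ry":0,"rz":0}]'

```text
time_s: 34.55
eef_pos: [0.5074, -0.1289, 0.3196]
tool_rot: [-0.001, -0.0, 1.0, 0.0]
wrist_force: [-0.0, 0.3, 0.8]
width: -0.0002
gripper_force: 0.0
```

Emit:
send_rows --steps '[{"x":0,"y":0,"z":0.031,"rx":0,"ry":0,"rz":0},{"x":0,"y":0,"z":0.031,"rx":0,"ry":0,"rz":0},{"x":0,"y":0,"z":0.031,"rx":0,"ry":0,"rz":0},{"x":0,"y":0,"z":0.031,"rx":0,"ry":0,"rz":0},{"x":0,"y":0,"z":0.031,"rx":0,"ry":0,"rz":0},{"x":0,"y":0,"z":0.031,"rx":0,"ry":0,"rz":0},{"x":0,"y":0,"z":0.031,"rx":0,"ry":0,"rz":0},{"x":0,"y":0,"z":0.02,"rx":0,"ry":0,"rz":0},{"x":0,"y":0,"z":0,"rx":0,"ry":0,"rz":0},{"x":0,"y":0,"z":0,"rx":0,"ry":0,"rz":0},{"x":0,"y":0,"z":0,"rx":0,"ry":0,"rz":0}]'

```text
time_s: 35.47
eef_pos: [0.5075, -0.1289, 0.2606]
tool_rot: [-0.0, -0.0, 1.0, 0.0]
wrist_force: [-0.2, 0.2, -0.0]
width: -0.0002
gripper_force: 0.1
```

Emit:
send_rows --steps '[{"x":0,"y":0,"z":0.006,"rx":0,"ry":0,"rz":0},{"x":0,"y":0,"z":0.006,"rx":0,"ry":0,"rz":0},{"x":0,"y":0,"z":0.006,"rx":0,"ry":0,"rz":0}]'

```text
time_s: 35.72
eef_pos: [0.5076, -0.1289, 0.2577]
tool_rot: [0.001, -0.0, 1.0, -0.0]
wrist_force: [-1.9, 0.9, 5.5]
width: 0.0003
gripper_force: 2.8
```

Emit:
send_rows --steps '[{"x":0,"y":0,"z":0.006,"rx":0,"ry":0,"rz":0},{"x":0,"y":0,"z":0.006,"rx":0,"ry":0,"rz":0}]'

```text
time_s: 35.88
eef_pos: [0.5075, -0.1289, 0.2547]
tool_rot: [0.001, -0.0, 1.0, -0.0]
wrist_force: [-1.4, 0.9, 5.5]
width: 0.0001
gripper_force: 2.8
```

Emit:
send_rows --steps '[{"x":0,"y":0,"z":0.006,"rx":0,"ry":0,"rz":0},{"x":0,"y":0,"z":0.006,"rx":0,"ry":0,"rz":0},{"x":0,"y":0,"z":0.004,"rx":0,"ry":0,"rz":0}]'

```text
time_s: 36.13
eef_pos: [0.5076, -0.1289, 0.2507]
tool_rot: [0.001, -0.0, 1.0, -0.0]
wrist_force: [-1.0, 0.2, 6.3]
width: 0.0001
gripper_force: 2.8
```

Emit:
send_rows --steps '[{"x":0,"y":0,"z":0.004,"rx":0,"ry":0,"rz":0},{"x":0,"y":0,"z":0.004,"rx":0,"ry":0,"rz":0}]'

```text
time_s: 36.3
eef_pos: [0.5075, -0.1289, 0.2487]
tool_rot: [0.001, -0.0, 1.0, -0.0]
wrist_force: [-1.8, 1.3, 5.4]
width: 0.0001
gripper_force: 2.8
```

Emit:
send_rows --steps '[{"x":0,"y":0,"z":0.004,"rx":0,"ry":0,"rz":0},{"x":0,"y":0,"z":0.004,"rx":0,"ry":0,"rz":0}]'

```text
time_s: 36.47
eef_pos: [0.5075, -0.1289, 0.2467]
tool_rot: [0.001, -0.0, 1.0, -0.0]
wrist_force: [-1.6, 0.6, 4.9]
width: 0.0001
gripper_force: 2.8
```

Emit:
send_rows --steps '[{"x":0,"y":0,"z":0.004,"rx":0,"ry":0,"rz":0},{"x":0,"y":0,"z":0.004,"rx":0,"ry":0,"rz":0}]'

```text
time_s: 36.63
eef_pos: [0.5075, -0.1289, 0.2447]
tool_rot: [0.001, -0.0, 1.0, -0.0]
wrist_force: [-1.4, -0.0, 5.7]
width: -0.0002
gripper_force: 2.8
```

Emit:
send_rows --steps '[{"x":0,"y":0,"z":0.004,"rx":0,"ry":0,"rz":0},{"x":0,"y":0,"z":0.004,"rx":0,"ry":0,"rz":0}]'

```text
time_s: 36.8
eef_pos: [0.5076, -0.1289, 0.2428]
tool_rot: [0.001, -0.0, 1.0, -0.0]
wrist_force: [-1.9, 0.4, 6.4]
width: -0.0002
gripper_force: 2.8
```

Emit:
send_rows --steps '[{"x":0,"y":0,"z":0.004,"rx":0,"ry":0,"rz":0},{"x":0,"y":0,"z":0.004,"rx":0,"ry":0,"rz":0}]'

```text
time_s: 36.97
eef_pos: [0.5076, -0.1289, 0.2407]
tool_rot: [0.001, -0.0, 1.0, -0.0]
wrist_force: [-2.3, -0.4, 5.4]
width: 0.0001
gripper_force: 3.0
```

Emit:
send_rows --steps '[{"x":0,"y":0,"z":0.004,"rx":0,"ry":0,"rz":0},{"x":0,"y":0,"z":0.004,"rx":0,"ry":0,"rz":0}]'

```text
time_s: 37.13
eef_pos: [0.5076, -0.1289, 0.2394]
tool_rot: [0.001, -0.0, 1.0, -0.0]
wrist_force: [-3.3, 0.3, 10.2]
width: 0.0001
gripper_force: 4.6
```

Emit:
send_rows --steps '[{"x":0,"y":0,"z":0.004,"rx":0,"ry":0,"rz":0},{"x":0,"y":0,"z":0.002,"rx":0,"ry":0,"rz":0},{"x":0,"y":0,"z":0,"rx":0,"ry":0,"rz":0}]'

```text
time_s: 37.38
eef_pos: [0.5076, -0.1289, 0.2386]
tool_rot: [0.001, -0.0, 1.0, -0.0]
wrist_force: [-4.0, 0.4, 10.1]
width: -0.0001
gripper_force: 4.8
```

Emit:
send_rows --steps '[{"x":0,"y":0,"z":0.004,"rx":0,"ry":0,"rz":0},{"x":0,"y":0,"z":0.002,"rx":0,"ry":0,"rz":0}]'

```text
time_s: 37.55
eef_pos: [0.5076, -0.1289, 0.2378]
tool_rot: [0.001, -0.0, 1.0, -0.0]
wrist_force: [-4.1, 1.6, 13.6]
width: 0.0003
gripper_force: 6.5
```

Force is 13.6 N: about 6 N from the brake and 8 N (roughly 3 mm) from the spring. That is firm and short of the stop. Let go.

Emit:
send_rows --steps '[{"x":0,"y":0,"z":-0.01,"rx":0,"ry":0,"rz":0},{"x":0,"y":0,"z":-0.03,"rx":0,"ry":0,"rz":0},{"x":0,"y":0,"z":-0.1,"rx":0,"ry":0,"rz":0},{"x":0,"y":0,"z":-0.15,"rx":0,"ry":0,"rz":0},{"x":0,"y":0,"z":-0.15,"rx":0,"ry":0,"rz":0},{"x":0,"y":0.15,"z":0,"rx":0,"ry":0,"rz":0},{"x":0,"y":0.15,"z":0,"rx":0,"ry":0,"rz":0},{"x":0,"y":0.15,"z":0,"rx":0,"ry":0,"rz":0},{"x":0,"y":0.15,"z":0,"rx":0,"ry":0,"rz":0},{"x":0,"y":0,"z":0,"rx":0,"ry":0,"rz":0},{"x":0,"y":0,"z":0,"rx":0,"ry":0,"rz":0},{"x":0,"y":0,"z":0,"rx":0,"ry":0,"rz":0}]'

```text
time_s: 38.55
eef_pos: [0.5075, 0.021, 0.3442]
tool_rot: [-0.0, -0.001, 1.0, 0.0]
wrist_force: [0.6, 0.4, -0.0]
width: -0.0001
gripper_force: 0.0
```

```bash
python3 - <<'E'
from h import *
st()
for n,b in(("top",-.0013),("scene",.0013)):
    f=save(n,n+"9.npz")
    for nm,c,z,r in(("tab",(.5075,-.13),.0349,.062),("L",(.5075,-.13),.0469,.034),("M",(.5075,-.13),.0589,.028),("S",(.5075,-.13),.0709,.022)):
        try: print(n,nm,*dcirc(f,c,z+b-.0035,z+b+.004 if nm=="S" else .15,r,z))
        except Exception as e: print(nm,e)
    P=cloud(f["d"],f["K"],f["R"],f["t"]); hsv=cv2.cvtColor(f["im"],cv2.COLOR_RGB2HSV)
    q=P[(np.hypot(P[...,0]-.507,P[...,1]+.13)<.015)&(P[...,2]>.225)]; print("knob z",np.median(q[:,2])-b,len(q))
a=np.load("top9.npz")["im"][120:340,170:430]; b=np.load("scene9.npz")["im"][190:400,170:400]
cv2.imwrite("pics/end.png",np.hstack([cv2.resize(a,(400,338)),cv2.resize(b,(370,338))])[:,:,::-1])
E
```

```text
{'time_s': 38.55, 'eef_pos': [0.5075, 0.021, 0.3442], 'joints': [-0.0907, 0.0671, 0.3485, 1.8529, 0.0001, -0.0921], 'wrist_force': [0.6032, 0.4451, -0.0222], 'width': -0.0001, 'gripper_force': 0.0}
toolz [-6.e-04  1.e-04 -1.e+00] tooly [-1.4e-03  1.0e+00  1.0e-04]
top tab [ 503.76 -133.59   55.8 ] 51 [19 25  7  0  0  0  0  0]
L need at least one array to concatenate
M need at least one array to concatenate
S need at least one array to concatenate
knob z 0.2381171779198569 162
scene tab [ 507.58 -128.23   60.75] 155 [22 25 18 19 18 17 17 19]
scene L [ 507.71 -128.49   33.28] 76 [10 12 10 10  9  6  8 11]
scene M [ 507.96 -127.99   27.27] 63 [ 8 10  9  8  8  4  7  9]
scene S [ 506.96 -128.89   21.16] 52 [9 8 6 6 8 1 8 6]
knob z 0.23701903139512787 183
```

View pics/end.png

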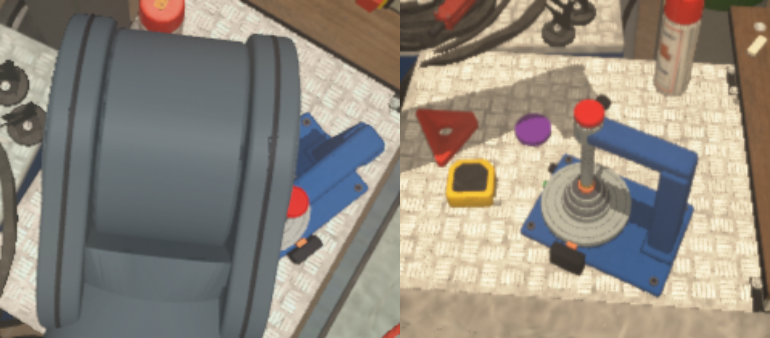

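The scene panel shows the stepped stack centred on the table, with the copper foot on the small blank at (587,187) and the knob at (590,113). The knob has stayed at about 238 mm. The purple disc, magnet, tape and can have not moved, and the arm is clear. I'm handing it in.

```bash
python3 -c "
from bench import ticket; print(ticket.sign_off())"
```

```text
the job is handed in; nothing more can be done
None
```

The job is handed in at about 38.6 s: the three blanks are stacked flat in order, measured within about 0.7 mm of the table's axis before the press, and the copper foot is pressed on the small blank (13.6 N peak push on the knob); the spray can, magnet, tape measure and purple disc were not touched.

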